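Make the welding bench ready and start the fume extractor

ROBOT

A 7-joint arm with a two-finger parallel gripper is mounted at the origin on the work surface. World frame = base frame: x ahead of the robot, y to its left, z up, the work surface at z = 0. Lengths are in m, angles in rad, forces in N, time in s.
With the tool pointing down it reaches from about 0.425 to 1.025 m from the base axis. Payload 3.6 kg.
Tool frame: the origin (TCP) lies on the centre line of the jaws, within the pads' length; the fingertips stand 17 mm ahead of it and the grasp point (between the pads) lies 2 mm behind it (env.nose_length is the y of the fingertips in the tool frame, in m); y points along the fingers, x is the direction in which the jaws open and shut, and the axes are right-handed (so a half turn about y gives the same grasp; the last joint's range is limited). The gripper opens to 85 mm and grips with 20 to 120 N. Pads are 22 mm wide; open, the fingers measure 114 mm over their backs; the gripper's body (76 mm by 85 mm) begins 54 mm behind the grasp point. The pads swing forward as they close: fully open they stand 13 mm farther back than shut.
Start: joints at [1.208, 0.591, 0.048, 1.609, -0.033, 0.943, -0.034], TCP at [0.193, -0.699, 0.248] pointing down, gripper open.
Joint ranges: [-2.69, 2.69], [-0.47, 2.24], [-1.27, 1.36], [0.19, 2.51], [-1.53, 4.68], [0.08, 2.07], [-3.09, 3.09]. Speed limits (rad/s): [2.57, 2.57, 3.14, 3.14, 3.14, 3.14, 3.14].

INTERFACE

Orientations are given as [roll, pitch, yaw] about the fixed x, y, z axes, in that order (R = Rz(yaw) Ry(pitch) Rx(roll)).
In Python, from station import env, read_camera, ticket gives the robot as it stands.
- The arm moves only by the tool apply_moves, never from a script. Its argument "plan" is a list of rows, each a list of 7 numbers: the finger opening in mm, from 0 to 85.4, then the shift along the tool's x, y, z in mm, then the turn, a rotation vector about the tool's x, y, z in rad. A call has 1 to 5 rows; each row shifts and turns the commanded pose from where the row before left it, along the tool's axes as they then stand; what a row does not reach is not made up. A row lasts 1/10 s, in which the tool goes at most 50 mm and 8.59 degrees, less where a joint would pass 70% of its speed; a pose out of reach is approached as far as the arm can. A call with a gripper value outside its range is refused whole. The fingers move at their own pace and stop on an object; "grip_force" is the grip in N (left out, the last holds). Time passes only in rows, so rows that do not move let the fingers close. It gives the time, the measured TCP pose, the force and the opening at its end, in the units of the state.
- env.get_obs(): the state, without advancing time (a new reading comes with each control period).
- read_camera(name): name is "scene" or "top"; returns a dict with "frame" (384x512x3 uint8, blue, green, red), "camera_matrix" (3x3 intrinsics, pixels), "position" and "attitude" of the camera in the world. Camera axes: x right, y up, looking along -z (the intrinsics and any distortion apply to the point x, -y, -z); pixel columns grow to the right and rows downward; lengths in m; the calibration is good to about 2 mm. A picture is of the moment at which its call begins. There is no depth.
- ticket.hand_in(): hands the job in, once; it reports no verdict.
The state is a dict: "t": time; "qpos": joint angles; "dq": joint speeds; "effort": joint torques, N m; "tcp_pos": TCP position; "ee_rot": TCP orientation; "ft_force": force on the tool from outside, world axes, zero at the start; "torque": the same for the moment, N m; "finger_gap": finger opening in m.
Only numpy, scipy, OpenCV 4.12 (cv2) and the standard library are available. Lean on these libraries where they do the work, as an engineer would, in place of code of your own. Each camera call takes 0.05 s, during which the arm holds its last target.

TASK

Get the welding bench ready: stand the fallen bottle upright on the square plywood plate, and sort the round steel bosses by diameter, standing on end, into the tray - large ones in the wide row, small ones in the narrow row. When that is done, take the bent rod from its cradle, reach over the spatter guard with it and push the extractor's toggle fully over, away from the guard's front (the robot itself must not touch the toggle), then lay the rod back in both forks of its cradle with its foot hanging down. Leave the other tools and offcuts where they are.

Things in the scene. Friction and masses are not known exactly. Their poses are not given: they have to be found in the camera images.
- small1_mid (a point): small weld-on boss: plain round steel slug, 30 mm in diameter, 28 mm high, standing on end (90 g or so); the point is its centre, half-way up, z along its axis (either end may be up). May be absent.
- small2_mid (a point): small weld-on boss: plain round steel slug, 30 mm in diameter, 28 mm high, standing on end (90 g or so); the point is its centre, half-way up, z along its axis (either end may be up). May be absent.
- small3_mid (a point): small weld-on boss: plain round steel slug, 30 mm in diameter, 28 mm high, standing on end (90 g or so); the point is its centre, half-way up, z along its axis (either end may be up). May be absent.
- large1_mid (a point): large weld-on boss: plain round steel slug, 44 mm in diameter, 28 mm high, standing on end (160 g or so); the point is its centre, half-way up, z along its axis (either end may be up). May be absent.
- large2_mid (a point): large weld-on boss: plain round steel slug, 44 mm in diameter, 28 mm high, standing on end (160 g or so); the point is its centre, half-way up, z along its axis (either end may be up). May be absent.
- large3_mid (a point): large weld-on boss: plain round steel slug, 44 mm in diameter, 28 mm high, standing on end (160 g or so); the point is its centre, half-way up, z along its axis (either end may be up). May be absent.
- wide_row (a point): centre of the floor of the wide row in the fixed aluminium tray, 3 mm above the table. The row is a shallow trough 56 mm wide (along this point's x) and 174 mm long (along its y), room for three large bosses; z up. Its rims stand 6 mm above its floor. The tray measures 136 x 184 mm outside, 5 mm outer rims, with a flat land 30 mm wide between the two rows, as high as the rims.
- narrow_row (a point): centre of the floor of the narrow row in the same tray, 3 mm above the table: trough 40 mm wide (along x) and 174 mm long (along y), parallel to the wide row, 78 mm from it towards +x of the tray; rims 6 mm above its floor.
- bottle_mid (a point): square white plastic bottle with a black cap (about 200 g), lying on its side at the start: body 44 x 44 mm and 88 mm long, with neck and cap 115 mm overall. The point is on its axis half-way up, 57.5 mm from its underside; z points from the underside to the cap.
- plate_top (a point): centre of the top of the fixed plywood plate, 90 x 90 mm, 5 mm thick: place for the bottle; z up, sides along x and y.
- rod_grip (a point): bent steel rod (about 200 g): the point is the middle of its wooden handle, which is 80 mm long (along x), 22 mm wide (y) and 26 mm high (z). A straight 10 mm round bar runs along x through the handle from x = -90 mm to x = +140 mm, where it bends squarely down (along -z) in a leg of the same bar 120 mm long. It starts lying in its cradle with the leg hanging down.
- rod_foot (a point): lower end of the rod's leg (140 mm along x and 120 mm below rod_grip); axes as rod_grip.
- cradle_mid (a point): where rod_grip lies when the rod rests in its fixed cradle, 147 mm above the table; x runs along the resting rod towards its leg, z up. The bar lies in two open-topped forks, at x = -70 mm and x = +90 mm, each 12 mm thick along x, with a flat seat 5 mm below this point and prongs 26 mm apart that rise 24 mm above the seat; below them are posts and a base plate 210 x 60 mm. The space around and below the handle is free.
- extractor: fixed control of the fume extractor behind a three-sided sheet-steel spatter guard. Origin on the table under the toggle's pivot; x points away from the guard's front, z up. The guard's front wall stands at x = -118 to -112 mm, 220 mm wide along y, 150 mm high; side walls of the same height at y = -107 and +107 mm run from the front wall to x = +20 mm; the back and top are open. The toggle stands in the middle on a block 45 mm high.
- toggle (a joint): toggle lever of the extractor: rad, 0 = leaning towards the guard's front wall (off), 1.0 = leaning fully away from it (on), stiff: it stays where it is left; about 1 N at its knob moves it. Its pivot is on the extractor's z axis 42 mm above the table, parallel to its y. It starts within 0.1 of off.
- toggle_tip (a point): centre of the toggle's round black knob (26 mm across), at the end of a 10 mm stem, 70 mm from the pivot. Off: 34 mm from the pivot towards the guard's front wall, on: 34 mm beyond; 103 mm above the table in both.
- offcut: a loose flat steel offcut, 70 x 30 x 8 mm; to be left alone. Origin at its underside, in the middle.
- square: a loose grey L-shaped magnetic square, legs 80 mm, 16 mm high; to be left alone. Origin at its underside, in the middle.
- hammer: a loose hammer with a wooden handle, 260 mm long; to be left alone. Origin at its underside, in the middle.
- brush: a loose hand brush with a wooden handle, 200 mm long; to be left alone. Origin at its underside, in the middle.
- wrench: a loose steel spanner, 180 mm long; to be left alone. Origin at its underside, in the middle.
- tube: a loose block of dark square steel, 90 x 40 x 40 mm; to be left alone. Origin at its underside, in the middle.
- tin: a loose round aluminium tin, 74 mm across, 55 mm high; to be left alone. Origin at its underside, in the middle.
Not all that is in view belongs to the job. What is shaped like the part that bears rod_grip but turquoise is not meant.

How it is judged:
On the way, in this order (a step that is already met when the one before it is completed fails the run):
1. the bottle stands upright on the plate and every boss stands in its row (x of small1_mid in the frame of narrow_row between -0.012 and 0.012 m and y of small1_mid in the frame of narrow_row between -0.087 and 0.087 m and z of small1_mid in the frame of narrow_row between 0.01 and 0.018 m and angle between the z axis of each of small1_mid, small2_mid, small3_mid and the z axis of narrow_row, either way round below 0.12 rad and linear speed of each of small1, small2, small3, large1, large2, large3, bottle below 0.03 m/s and x of small2_mid in the frame of narrow_row between -0.012 and 0.012 m and y of small2_mid in the frame of narrow_row between -0.087 and 0.087 m and z of small2_mid in the frame of narrow_row between 0.01 and 0.018 m and x of small3_mid in the frame of narrow_row between -0.012 and 0.012 m and y of small3_mid in the frame of narrow_row between -0.087 and 0.087 m and z of small3_mid in the frame of narrow_row between 0.01 and 0.018 m and x of large1_mid in the frame of wide_row between -0.012 and 0.012 m and y of large1_mid in the frame of wide_row between -0.087 and 0.087 m and z of large1_mid in the frame of wide_row between 0.01 and 0.018 m and angle between the z axis of each of large1_mid, large2_mid, large3_mid and the z axis of wide_row, either way round below 0.12 rad and x of large2_mid in the frame of wide_row between -0.012 and 0.012 m and y of large2_mid in the frame of wide_row between -0.087 and 0.087 m and z of large2_mid in the frame of wide_row between 0.01 and 0.018 m and x of large3_mid in the frame of wide_row between -0.012 and 0.012 m and y of large3_mid in the frame of wide_row between -0.087 and 0.087 m and z of large3_mid in the frame of wide_row between 0.01 and 0.018 m and angle between bottle_mid's own z axis and vertical below 0.12 rad and z of bottle_mid in the frame of plate_top between 0.05 and 0.065 m and horizontal distance between bottle_mid and plate_top below 0.03 m), for 0.2 s.
2. the rod touches the toggle (contact force between rod and toggle above 0.2 N).
3. the toggle is pushed fully over (value of joint toggle above 0.85 rad), for 0.2 s.
At the end, for the whole second after the job is handed in: Each boss upright on the floor of its row, within 12 mm of its middle line; bottle upright within 30 mm of the plate's centre; toggle past 0.85 rad; rod in both forks, leg down, handle within 25 mm of cradle_mid, 8 mm in height; all at rest (tilts under 0.12 rad, leg 0.4) (all of step 1 and value of joint toggle above 0.85 rad and horizontal distance between rod_grip and cradle_mid below 0.025 m and z of rod_grip in the frame of cradle_mid between -0.006 and 0.008 m and angle between the x axis of rod_grip and the x axis of cradle_mid, either way round below 0.12 rad and angle between rod_grip's own z axis and vertical below 0.4 rad and linear speed of rod below 0.03 m/s); the robot touches nothing.
It fails at once if the robot itself touches the toggle (contact force between any of the fingers, the arm and toggle above 0.5 N).
It fails at once if a bystander is moved more than 60 mm (distance of any of offcut, square, hammer, brush, wrench, tube, tin from where it was at the start of the episode above 0.06 m).
Of small1, large1, small2, large2, small3, large3 only 4 to 6 are there at a start; the rules pass over those that are not, and their reading is None.
At some moment in a run one of small1, large1, small2, large2, small3, large3 may be knocked a few centimetres aside while the robot is not near it.
It also fails if it takes over 210 s, if anything falls off the work surface, if the arm or the gripper's body presses on something with over 40 N, if the wrist force passes 120 N, or if a joint passes its speed limit or range.

## Working session

There is one attempt and no reset: what is moved stays moved. The work goes in short steps, Python scripts to look and compute and a tool call to move; the robot and the scene stay as the last step left them, time stands still between calls to the robot, and variables do not carry over. Pictures are saved under pics/ and viewed, and the job is handed in when it is done.

Besides the shell and the picture viewer there is one more tool, called after "Request:" as a command line: name --pt "numbers of a row" for each row, then --argument value for the rest. apply_moves: Moves the arm, as the interface text tells. Its arguments: {"type":"object","properties":{"plan":{"type":"array"},"grip_force":{"type":"number"}},"required":["plan"]}

```bash
ls; mkdir -p pics; python3 - <<'E'
from station import env, read_camera, ticket
import cv2
print(env.get_obs())
for n in ("scene","top"):
    r=read_camera(n); cv2.imwrite(f"pics/{n}0.png",cv2.resize(r["frame"],(800,600),interpolation=cv2.INTER_CUBIC))
    print(n,{k:v for k,v in r.items() if k!="frame"})
E
```

```text
pics
{'t': 0.0, 'qpos': array([ 1.20749246,  0.59209211,  0.04832536,  1.60985142, -0.0332949 ,
        0.94269144, -0.03373522]), 'dq': array([-4.92913462e-05, -1.00900283e-03, -1.83782376e-04, -9.00586446e-04,
       -1.08392305e-03, -7.04218704e-04,  5.34162081e-04]), 'effort': array([-4.09137801e-04, -5.48693669e+01,  1.54662274e+00, -1.98126286e+01,
        9.42144950e-03,  8.50740471e-03, -2.63681471e-05]), 'tcp_pos': array([ 0.19302146, -0.69800369,  0.24715015]), 'ee_rot': array([-1.57094001,  0.00223258, -1.30096626]), 'ft_force': array([-0.63204362,  0.14424909,  0.2511098 ]), 'torque': array([0.04471678, 0.02594452, 0.02291776]), 'finger_gap': 0.08551175111144363}
scene {'camera_matrix': array([[382.34826876,   0.        , 258.59577598],
       [  0.        , 382.34826876, 193.39641014],
       [  0.        ,   0.        ,   1.        ]]), 'position': array([ 1.16814396, -0.26455337,  1.10440725]), 'attitude': array([ 0.61898665, -0.00996929,  1.11395368])}
top {'camera_matrix': array([[430.79927929,   0.        , 258.49006861],
       [  0.        , 430.79927929, 190.37819851],
       [  0.        ,   0.        ,   1.        ]]), 'position': array([0.16990192, 0.0618739 , 1.92241329]), 'attitude': array([ 0.18686453, -0.00441201, -1.59445653])}
```

View pics/scene0.png

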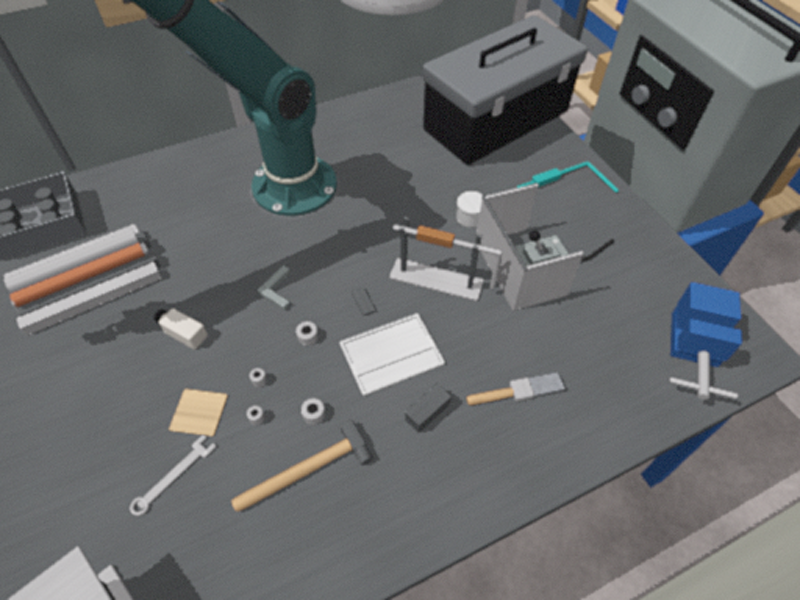

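View pics/top0.png

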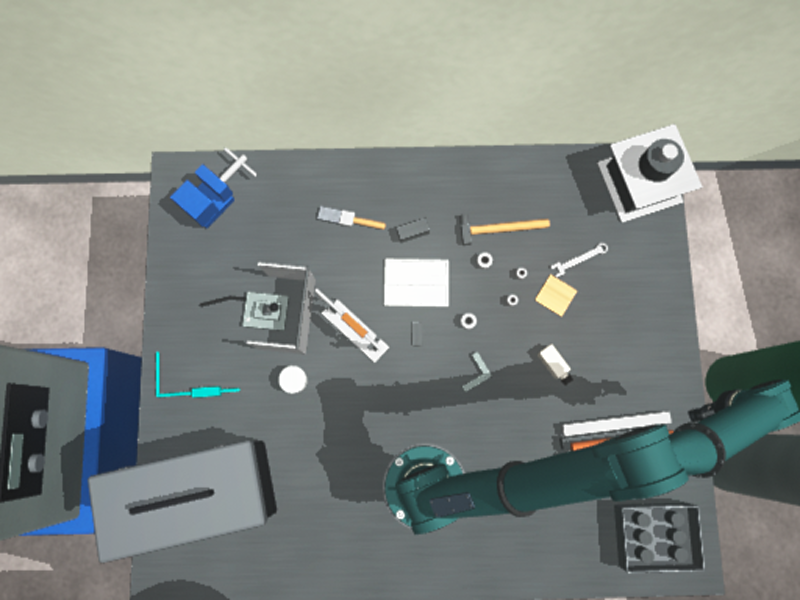

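```bash
cat > h.py <<'E'
from station import env, read_camera, ticket
import numpy as np, cv2
from scipy.spatial.transform import Rotation as Ro
def cam(n):
    r=read_camera(n); r["R"]=Ro.from_euler("xyz",r["attitude"]).as_matrix(); return r
def ray(r,u,v):
    K=r["camera_matrix"]; d=np.array([(u-K[0,2])/K[0,0],-(v-K[1,2])/K[1,1],-1.0])
    return r["R"]@d
def onz(r,u,v,z):
    d=ray(r,u,v); p=np.array(r["position"]); return p+d*(z-p[2])/d[2]
def proj(r,P):
    c=r["R"].T@(np.array(P)-r["position"]); K=r["camera_matrix"]
    return np.array([K[0,2]+K[0,0]*c[0]/-c[2],K[1,2]-K[1,1]*c[1]/-c[2]])
def tri(r1,p1,r2,p2):
    a,b=ray(r1,*p1),ray(r2,*p2); A=np.stack([a,-b],1); o=r2["position"]-r1["position"]
    s=np.linalg.lstsq(A,o,rcond=None)[0]; q1=r1["position"]+a*s[0]; q2=r2["position"]+b*s[1]
    return (q1+q2)/2, np.linalg.norm(q1-q2)
def crop(r,x0,y0,w,h,k,name):
    c=r["frame"][y0:y0+h,x0:x0+w]; cv2.imwrite(f"pics/{name}.png",cv2.resize(c,(w*k,h*k),interpolation=cv2.INTER_CUBIC))
E
python3 - <<'E'
from h import *
s=cam("scene");t=cam("top")
crop(s,80,195,200,150,4,"s1"); crop(s,230,110,180,130,4,"s2")
crop(t,240,130,160,120,5,"t1"); crop(t,90,130,200,130,4,"t2")
np.save("s.npy",s,allow_pickle=True);np.save("t.npy",t,allow_pickle=True)
E
```

```text
(no output)
```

View pics/s1.png

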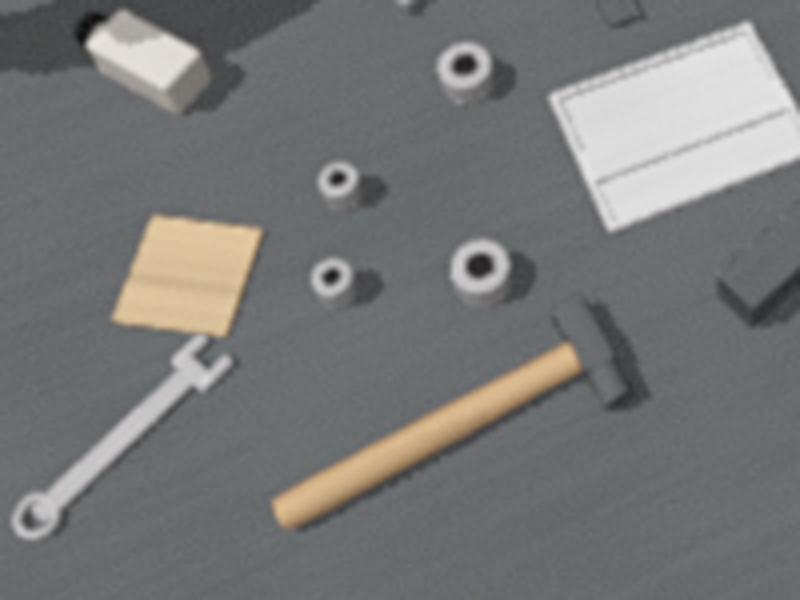

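View pics/s2.png

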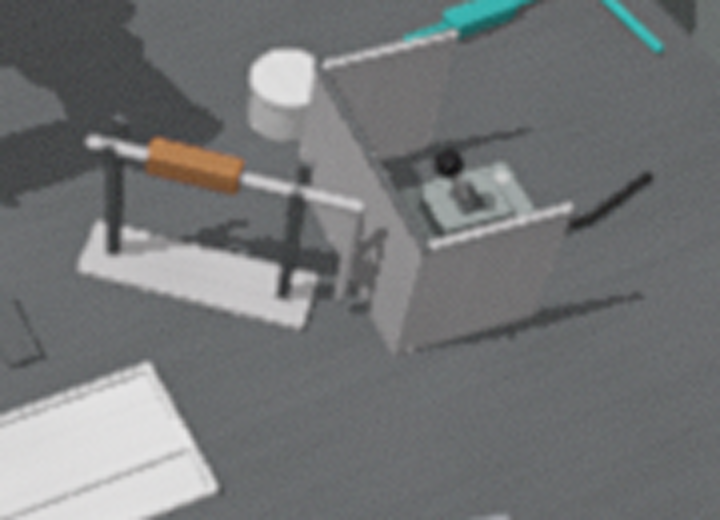

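View pics/t1.png

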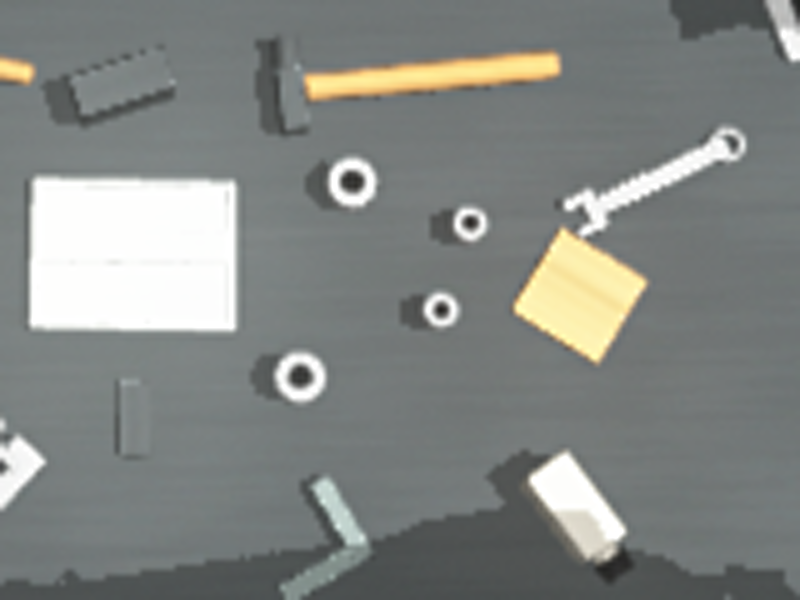

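View pics/t2.png

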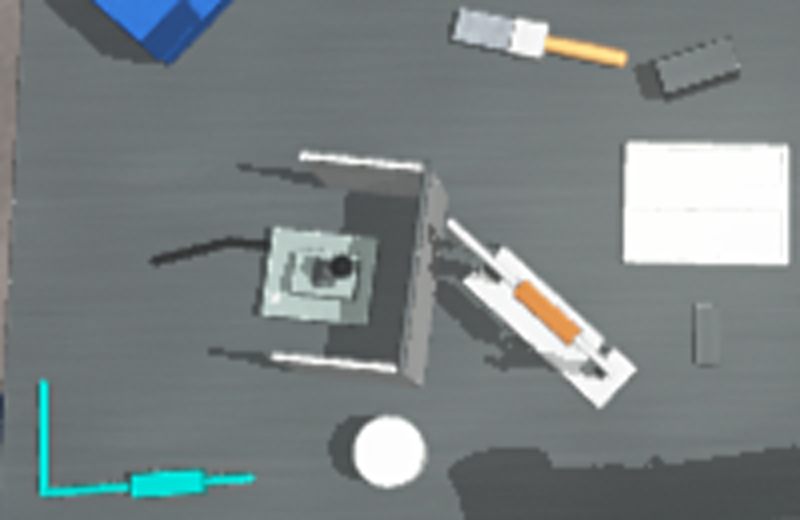

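```bash
python3 - <<'E'
from h import *
s=np.load("s.npy",allow_pickle=True).item();t=np.load("t.npy",allow_pickle=True).item()
# tops of bosses, approx full-frame pixels
for n,r,pts,rad in (("top",t,[(240+352/5,130+182/5,"LA"),(240+300/5,130+376/5,"LB"),(240+470/5,130+222/5,"SA"),(240+440/5,130+310/5,"SB")],12),
  ("scene",s,[(80+480/4,195+265/4,"LA"),(80+464/4,195+66/4,"LB"),(80+332/4,195+278/4,"SA"),(80+338/4,195+180/4,"SB")],12)):
    hsv=cv2.cvtColor(r["frame"],cv2.COLOR_BGR2HSV)
    for u,v,l in pts:
        u0,v0=int(u)-14,int(v)-14
        g=r["frame"][v0:v0+28,u0:u0+28].max(2).astype(np.uint8)
        g4=cv2.resize(g,None,fx=8,fy=8,interpolation=cv2.INTER_CUBIC)
        th=150 if n=="scene" else 170
        m=(g4>th).astype(np.uint8)
        c=max(cv2.findContours(m,cv2.RETR_EXTERNAL,cv2.CHAIN_APPROX_NONE)[0],key=cv2.contourArea)
        (cx,cy),ax,an=cv2.fitEllipse(cv2.convexHull(c)); cu,cv=u0+(cx+.5)/8-.5,v0+(cy+.5)/8-.5
        print(n,l,round(cu,1),round(cv,1),np.array(ax)/8,onz(r,cu,cv,.028).round(4))
        import cv2
# wide contrast of tray
for n,r,(x0,y0,w,h) in (("s",s,(210,195,80,60)),("t",t,(240,160,55,40))):
    c=r["frame"][y0:y0+h,x0:x0+w].astype(float); lo=140 if n=="s" else 200
    c=np.clip((c-lo)*255/(255-lo),0,255).astype(np.uint8)
    cv2.imwrite(f"pics/tray_{n}.png",cv2.resize(c,(w*9,h*9),interpolation=cv2.INTER_CUBIC))
E
```

```text
top LA 310.1 166.0 [ 9.63693428 10.13752556] [ 0.6348 -0.191   0.028 ]
top LB 299.7 204.9 [ 9.99092865 10.22713184] [ 0.4579 -0.1366  0.028 ]
top SA 333.6 174.2 [6.68613815 6.98602057] [ 0.5941 -0.2956  0.028 ]
top SB 327.8 191.5 [6.79573679 7.0967927 ] [ 0.5157 -0.2651  0.028 ]
scene LA 199.3 261.2 [13.18729496 14.85578251] [ 0.6346 -0.1928  0.028 ]
scene LB 195.4 211.0 [11.40453911 13.52804852] [ 0.4578 -0.1386  0.028 ]
scene SA 162.2 263.9 [ 9.05295277 10.39982033] [ 0.5937 -0.2974  0.028 ]
scene SB 163.9 239.5 [ 8.31904507 10.11162281] [ 0.5152 -0.2666  0.028 ]
```

View pics/tray_s.png

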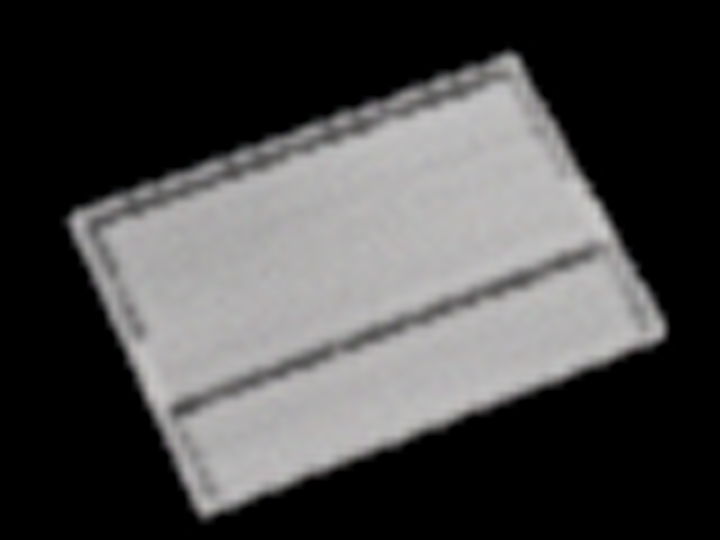

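View pics/tray_t.png

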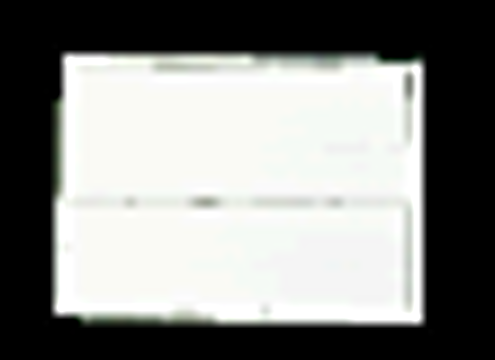

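```bash
cat > m1.py <<'E'
from h import *
s=np.load("s.npy",allow_pickle=True).item();t=np.load("t.npy",allow_pickle=True).item()
def quad(r,m,box,z,name):
    x0,y0,w,h=box; mm=np.zeros_like(m); mm[y0:y0+h,x0:x0+w]=m[y0:y0+h,x0:x0+w]
    c=max(cv2.findContours(mm,cv2.RETR_EXTERNAL,cv2.CHAIN_APPROX_NONE)[0],key=cv2.contourArea)
    P=np.array([onz(r,*p,z)[:2] for p in c.reshape(-1,2).astype(float)],np.float32)
    (cx,cy),(w,h),a=cv2.minAreaRect(P*1000)
    print(name,"c",round(cx/1000,4),round(cy/1000,4),"size",round(w,1),round(h,1),"ang",round(a,1),len(c))
def bright(r,th): return (r["frame"].min(2)>th).astype(np.uint8)
def hue(r,lo,hi,smin): 
    h=cv2.cvtColor(r["frame"],cv2.COLOR_BGR2HSV); return cv2.inRange(h,(lo,smin,60),(hi,255,255))
quad(s,bright(s,140),(210,190,85,65),.009,"tray s"); quad(t,bright(t,170),(235,150,65,60),.009,"tray t")
quad(s,hue(s,8,25,60),(105,240,45,45),.005,"plate s"); quad(t,hue(t,12,35,60),(340,170,35,36),.005,"plate t")
quad(s,hue(s,3,18,120),(255,140,50,25),.152,"handle s"); quad(t,hue(t,3,18,120),(215,195,25,25),.160,"handle t")
quad(t,bright(t,140),(180,225,20,40),.055,"tin t")
for n,r,box in (("s",s,(95,190,45,40)),("t",t,(340,215,36,36))):
    x,y,w,h=box; c=r["frame"][y:y+h,x:x+w]; cv2.imwrite(f"pics/bot_{n}.png",cv2.resize(c,(w*14,h*14),interpolation=cv2.INTER_CUBIC))
E
python3 m1.py
```

```text
tray s c 0.5762 0.0071 size 188.3 141.8 ang 87.8 165
tray t c 0.579 0.0094 size 182.8 139.3 ang 88.7 138
plate s c 0.5312 -0.3965 size 92.4 91.8 ang 55.6 105
plate t c 0.5305 -0.3947 size 93.1 94.6 ang 56.2 66
handle s c 0.4354 0.1778 size 77.5 36.4 ang 46.9 57
handle t c 0.434 0.1801 size 76.9 17.5 ang 43.8 32
tin t c 0.3013 0.3545 size 73.6 69.0 ang 0.2 50
```

```bash
python3 - <<'E'
from h import *
s=np.load("s.npy",allow_pickle=True).item();t=np.load("t.npy",allow_pickle=True).item()
crop(s,240,140,90,60,8,"rod_s");crop(t,185,175,72,64,9,"rod_t")
crop(t,145,160,60,70,8,"ex_t");crop(s,310,115,80,90,6,"ex_s")
E
```

```text
(no output)
```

View pics/bot_s.png

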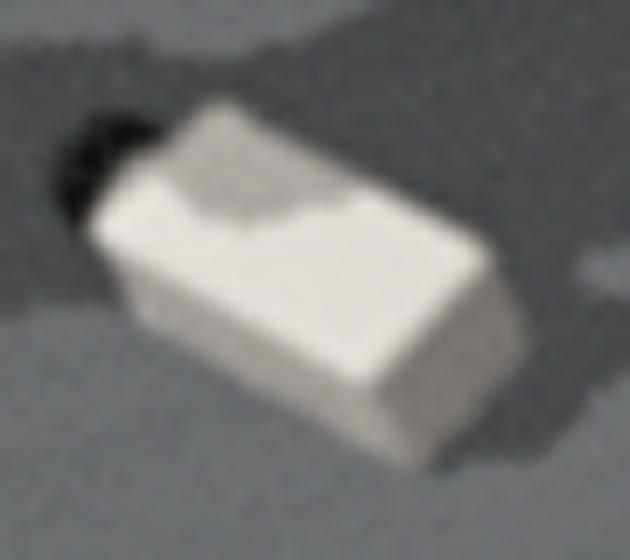

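View pics/bot_t.png

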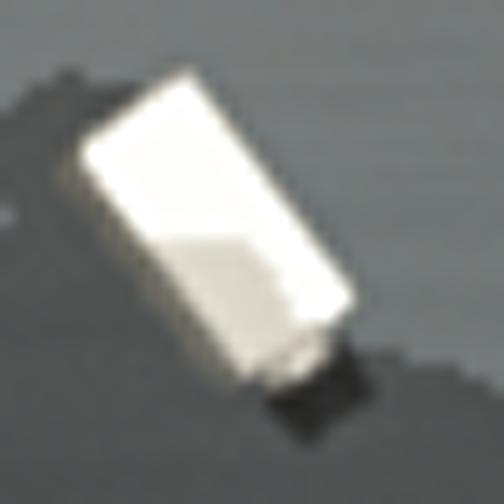

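View pics/rod_s.png

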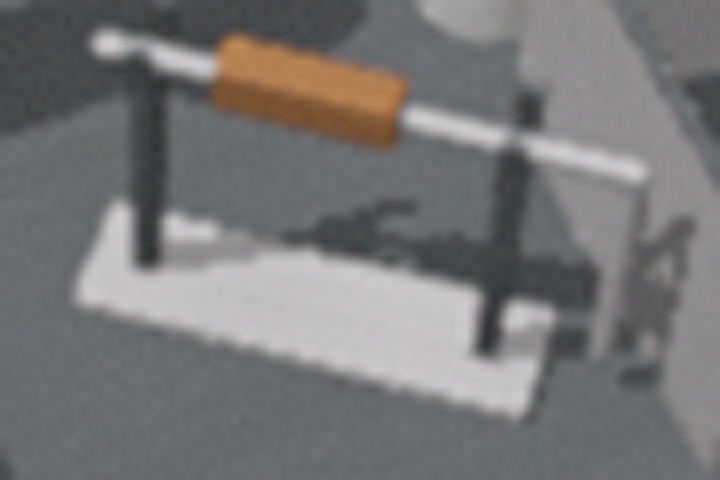

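View pics/rod_t.png

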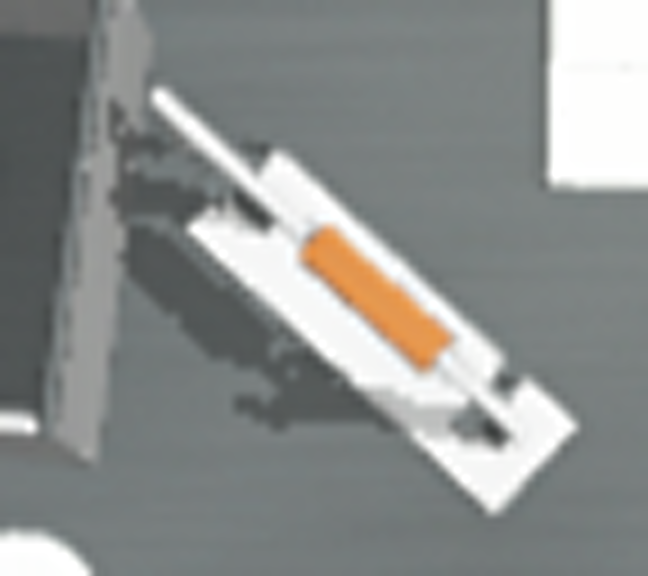

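View pics/ex_t.png

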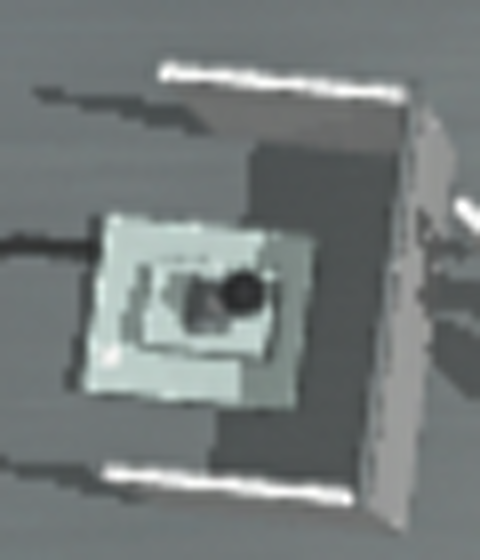

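View pics/ex_s.png

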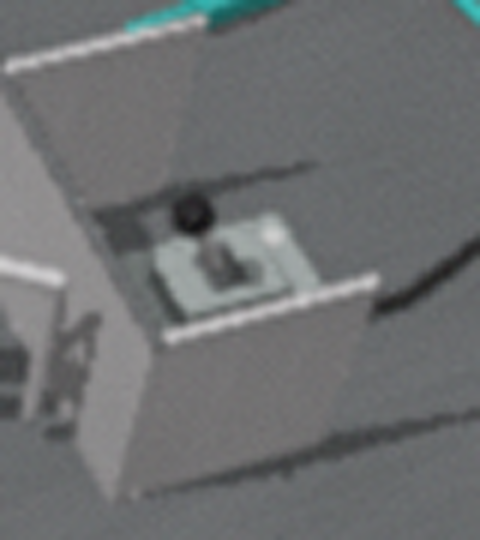

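```bash
python3 - <<'E'
from h import *
s=np.load("s.npy",allow_pickle=True).item();t=np.load("t.npy",allow_pickle=True).item()
def px(p,x0,y0,k): return x0+(p[0]+.5)/k-.5, y0+(p[1]+.5)/k-.5
for nm,p in (("wideouter",(95,225)),("wideouter",(510,75)),("land/narrow",(175,412)),("land/narrow",(600,247)),("c",(70,215)),("c",(515,55)),("c",(665,332)),("c",(205,517))):
    print("s",nm,onz(s,*px(p,210,195,9),.006 if nm!="c" else .009).round(4))
for nm,p in (("land/wide",(65,202)),("land/wide",(405,202)),("c",(62,57)),("c",(422,62)),("c",(422,322)),("c",(55,315)),):
    print("t",nm,onz(t,*px(p,240,160,9),.006 if nm!="c" else .009).round(4))
print("bottle body top face z=.044, corners")
for p in ((222,100),(490,245),(372,385),(95,230)): print("s",onz(s,*px(p,95,190,14),.044).round(4))
for p in ((188,70),(355,297),(245,378),(85,152)): print("t",onz(t,*px(p,340,215,14),.044).round(4))
print("cap ctr",onz(s,*px((100,170),95,190,14),.03).round(4),onz(t,*px((322,393),340,215,14),.03).round(4))
# rod
rs=lambda p:px(p,240,140,8); rt=lambda p:px(p,185,175,9)
for nm,a,b in (("tail",(103,42),(503,436)),("bend",(637,170),(160,97))):
    print(nm,tri(s,rs(a),t,rt(b)), onz(s,*rs(a),.149).round(4),onz(t,*rt(b),.152).round(4))
print("foot s", onz(s,*rs((600,355)),.027).round(4))
for p in ((275,150),(578,427),(493,515),(190,230)): print("cradle base t",onz(t,*rt(p),.012).round(4))
for p in ((110,200),(78,298),(525,415),(555,320)): print("cradle base s",onz(s,*rs(p),.012).round(4))
et=lambda p:px(p,145,160,8); es=lambda p:px(p,310,115,6)
print("knob",tri(s,es((192,214)),t,et((243,293))),onz(s,*es((192,214)),.103),onz(t,*et((243,293)),.103))
for nm,a,b in (("side+y... front end",(165,337),(405,95)),("back end",(378,280),(160,72)),("far front",(5,68),(352,496)),("far back",(205,20),(105,470))):
    print(nm,tri(s,es(a),t,et(b)),onz(t,*et(b),.15).round(4),onz(s,*es(a),.15).round(4))
E
```

```text
s wideouter [ 0.5113 -0.0736  0.006 ]
s wideouter [0.5185 0.0964 0.006 ]
s land/narrow [ 0.5966 -0.0783  0.006 ]
s land/narrow [0.602  0.0917 0.006 ]
s c [ 0.505  -0.0808  0.009 ]
s c [0.5128 0.1014 0.009 ]
s c [0.6459 0.0953 0.009 ]
s c [ 0.6411 -0.0861  0.009 ]
t land/wide [0.5719 0.0971 0.006 ]
t land/wide [ 0.568  -0.0745  0.006 ]
t c [0.6465 0.0972 0.009 ]
t c [ 0.6397 -0.0855  0.009 ]
t c [ 0.5057 -0.0807  0.009 ]
t c [0.5135 0.1032 0.009 ]
bottle body top face z=.044, corners
s [ 0.29   -0.3775  0.044 ]
s [ 0.3589 -0.3307  0.044 ]
s [ 0.3853 -0.3656  0.044 ]
s [ 0.3143 -0.4134  0.044 ]
t [ 0.3852 -0.366   0.044 ]
t [ 0.3131 -0.4134  0.044 ]
t [ 0.2889 -0.3775  0.044 ]
t [ 0.3602 -0.3321  0.044 ]
cap ctr [ 0.2861 -0.4103  0.03  ] [ 0.2845 -0.4045  0.03  ]
tail (array([0.36868556, 0.12027125, 0.14369666]), np.float64(0.008092873655186825)) [0.3719 0.1143 0.149 ] [0.3692 0.1238 0.152 ]
bend (array([0.53127453, 0.28048785, 0.15031046]), np.float64(0.0012381059878222099)) [0.5302 0.2806 0.149 ] [0.5312 0.2808 0.152 ]
foot s [0.5331 0.2796 0.027 ]
cradle base t [0.5314 0.2406 0.012 
[... 270 characters left out ...]
ay([0.49505503, 0.40214246, 0.10673521]), np.float64(0.0028636519027864017)) [0.49209089 0.40318857 0.103     ] [0.49646676 0.40412224 0.103     ]
side+y... front end (array([0.5917983 , 0.3106646 , 0.15005632]), np.float64(0.0012812548005289798)) [0.5921 0.3112 0.15  ] [0.5916 0.3101 0.15  ]
back end (array([0.60740688, 0.4399382 , 0.14760341]), np.float64(0.002486170659939656)) [0.6075 0.4405 0.15  ] [0.6084 0.4369 0.15  ]
far front (array([0.38005316, 0.33716174, 0.14967839]), np.float64(0.0015025469817772448)) [0.3804 0.3378 0.15  ] [0.3801 0.3362 0.15  ]
far back (array([0.39672438, 0.46520173, 0.14953893]), np.float64(0.000534961276949712)) [0.3968 0.4653 0.15  ] [0.397  0.4646 0.15  ]
```

```bash
cat >> h.py <<'E'
def Rdown(yaw): return Ro.from_euler("xyz",[-np.pi/2,0,yaw])
def go(pos,R=None,yaw=None,z=None,log=True):
    o=env.get_obs(); p=o["tcp_pos"]; C=Ro.from_euler("xyz",o["ee_rot"])
    if R is None: R=C if yaw is None else Rdown(yaw)
    d=C.inv().apply(np.array(pos)-p)*1000; rv=(C.inv()*R).as_rotvec()
    n=max(np.linalg.norm(d)/50,np.degrees(np.linalg.norm(rv))/8.59)
    print("t",round(o["t"],1),"at",p.round(4),o["ee_rot"].round(3),"gap",round(o["finger_gap"]*1000,1),"F",o["ft_force"].round(1),"q",o["qpos"].round(2))
    print("  shift mm",d.round(1),"rot",rv.round(3),"rows>=",round(n,1))
    if log:
        import json; open("log.jsonl","a").write(json.dumps([list(o["qpos"]),list(p),list(o["ee_rot"])])+"\n")
def row(c,v,y=-.039): return np.array(c)+v*np.array([-np.sin(y),np.cos(y)])
WIDE=np.array([.5413,.0094]); NAR=np.array([.6193,.0063])
E
python3 -c "
from h import *
go([.594,-.2965,.15],yaw=-1.61)
for v in(.04,-.04): print(row(WIDE,v),row(NAR,v))"
```

```text
t 0.2 at [ 0.1931 -0.6983  0.2475] [-1.571e+00  1.000e-03 -1.301e+00] gap 85.6 F [-0.3 -0.2  0.3] q [ 1.21  0.59  0.05  1.61 -0.03  0.94 -0.03]
  shift mm [-280.2   97.9  493.5] rot [ 0.     0.309 -0.001] rows>= 11.5
[0.5428596  0.04936958] [0.6208596  0.04626958]
[ 0.5397404  -0.03056958] [ 0.6177404  -0.03366958]
```

Request:
apply_moves --pt "85 -23 0 41 0 0 0" --pt "85 -23 0 41 0 0 0" --pt "85 -23 0 41 0 0 0" --pt "85 -23 0 41 0 0 0" --pt "85 -23 0 41 0 0 0" --grip_force 40

```text
t: 0.7
tcp_pos: [0.3612, -0.5318, 0.2482]
ee_rot: [-1.571, 0.0, -1.301]
ft_force: [0.5, -0.4, 0.8]
finger_gap: 0.085
```

Request:
apply_moves --pt "85 -23 0 41 0 0 0" --pt "85 -23 0 41 0 0 0" --pt "85 -23 0 41 0 0 0" --pt "85 -23 0 41 0 0 0" --pt "85 -23 0 41 0 0 0"

```text
t: 1.2
tcp_pos: [0.5282, -0.3663, 0.2483]
ee_rot: [-1.571, -0.0, -1.301]
ft_force: [0.0, -0.6, -0.2]
finger_gap: 0.0851
```

Request:
apply_moves --pt "85 -25 20 41 0 0 0" --pt "70 -25 20 41 0 0 0" --pt "70 0 20 0 0 0.1 0" --pt "70 0 20 0 0 0.1 0" --pt "70 0 20 0 0 0.109 0"

```text
t: 1.7
tcp_pos: [0.5906, -0.2998, 0.1489]
ee_rot: [-1.571, 0.0, -1.613]
ft_force: [0.1, -0.6, 0.2]
finger_gap: 0.07
```

```bash
python3 -c "
from h import *
go([.594,-.2965,.02],yaw=-1.61)"
```

```text
t 1.7 at [ 0.5906 -0.2998  0.1489] [-1.571  0.    -1.613] gap 70.0 F [ 0.1 -0.6  0.2] q [ 0.34  0.63  0.09  1.83 -0.08  0.69 -1.14]
  shift mm [ -3.4 128.9   3.3] rot [ 0.    -0.003 -0.   ] rows>= 2.6
```

Request:
apply_moves --pt "60 -3 35 3 0 0 0" --pt "60 0 35 0 0 0 0" --pt "60 0 35 0 0 0 0" --pt "60 0 20 0 0 0 0" --pt "60 0 0 0 0 0 0"

```text
t: 2.2
tcp_pos: [0.5909, -0.2963, 0.0214]
ee_rot: [-1.577, 0.003, -1.61]
ft_force: [0.7, 0.0, -0.0]
finger_gap: 0.0599
```

```bash
python3 -c "
from h import *
go([.594,-.2965,.02],yaw=-1.61)
s=cam('scene');crop(s,130,225,100,75,8,'p1')"
```

```text
t 2.2 at [ 0.5909 -0.2963  0.0214] [-1.577  0.003 -1.61 ] gap 59.9 F [ 0.7  0.  -0. ] q [ 0.36  0.81  0.06  1.86 -0.09  0.48 -1.13]
  shift mm [0.1 1.4 3.1] rot [ 0.006  0.    -0.003] rows>= 0.1
```

View pics/p1.png

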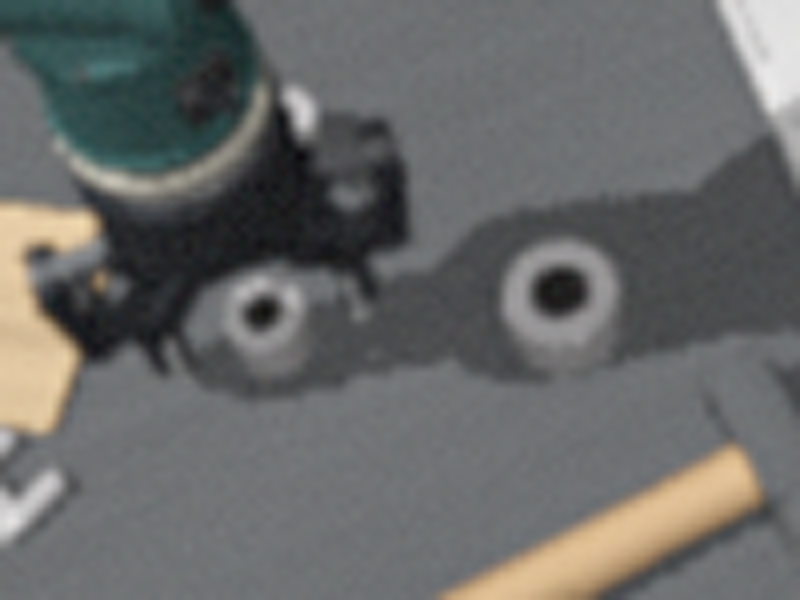

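Request:
apply_moves --pt "60 0 1 3 0 0 0" --pt "20 0 0 0 0 0 0" --pt "20 0 0 0 0 0 0" --pt "20 0 0 0 0 0 0" --pt "20 0 0 0 0 0 0"

```text
t: 2.75
tcp_pos: [0.5976, -0.298, 0.0255]
ee_rot: [-1.568, -0.001, -1.61]
ft_force: [-0.4, 1.0, 5.6]
finger_gap: 0.0288
```

Request:
apply_moves --pt "20 0 0 0 0 0 0" --pt "20 0 -20 0 0 0 0" --pt "20 0 -40 0 0 0 0" --pt "20 0 0 0 0 0 0" --pt "20 0 0 0 0 0 0"

```text
t: 3.25
tcp_pos: [0.5969, -0.2981, 0.0851]
ee_rot: [-1.569, -0.001, -1.61]
ft_force: [-1.1, 0.7, -1.8]
finger_gap: 0.0286
```

```bash
python3 -c "
from h import *
go([.6209,.0463,.08],yaw=-1.61)
s=cam('scene');crop(s,130,205,100,75,8,'p2')"
```

```text
t 3.2 at [ 0.5969 -0.2981  0.0851] [-1.569e+00 -1.000e-03 -1.610e+00] gap 28.6 F [-1.1  0.7 -1.8] q [ 0.35  0.72  0.07  1.85 -0.09  0.58 -1.13]
  shift mm [-345.1    4.8   10.4] rot [-0.002 -0.     0.001] rows>= 6.9
```

View pics/p2.png

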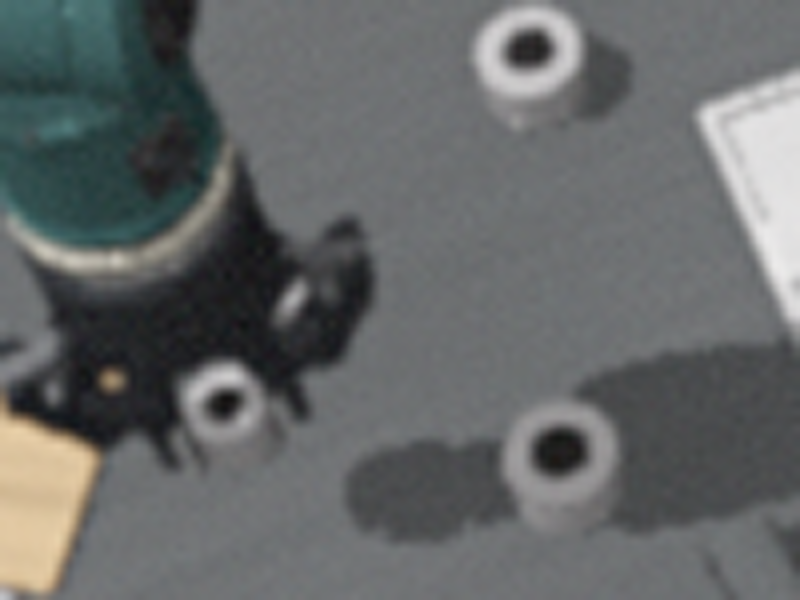

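Request:
apply_moves --pt "20 -43 0 2 0 0 0" --pt "20 -43 0 2 0 0 0" --pt "20 -43 0 2 0 0 0" --pt "20 -43 0 2 0 0 0" --pt "20 -43 0 2 0 0 0"

```text
t: 3.8
tcp_pos: [0.6134, -0.0814, 0.0823]
ee_rot: [-1.574, 0.0, -1.61]
ft_force: [0.6, -0.0, -0.8]
finger_gap: 0.0285
```

Request:
apply_moves --pt "20 -43 0 1 0 0 0" --pt "20 -43 0 1 0 0 0" --pt "20 -44 0 1 0 0 0" --pt "20 0 0 0 0 0 0" --pt "20 0 0 0 0 0 0"

```text
t: 4.3
tcp_pos: [0.6217, 0.0489, 0.0824]
ee_rot: [-1.574, 0.0, -1.606]
ft_force: [0.4, -0.1, -2.0]
finger_gap: 0.0282
```

```bash
python3 -c "
from h import *
go([.6239,.0463,.029],yaw=-1.61)
s=cam('scene');crop(s,200,175,100,75,8,'p3')"
```

```text
t 4.3 at [0.6217 0.0489 0.0824] [-1.574  0.    -1.606] gap 28.2 F [ 0.4 -0.1 -2. ] q [-0.24  0.69  0.13  1.95 -0.16  0.52 -1.6 ]
  shift mm [ 2.5 53.4  2.5] rot [ 0.003  0.004 -0.   ] rows>= 1.1
```

View pics/p3.png

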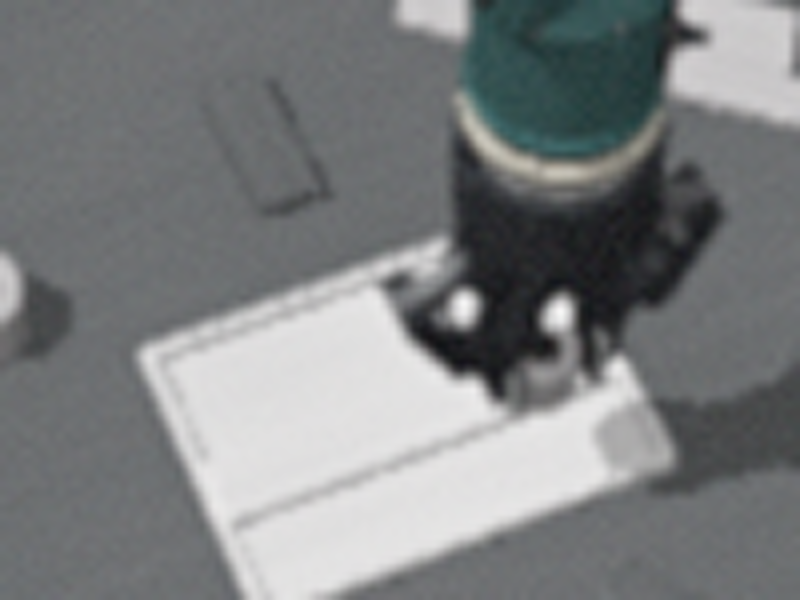

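```bash
python3 -c "
from h import *
s=cam('scene');crop(s,246,200,45,35,16,'p4')"
```

```text
(no output)
```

View pics/p4.png

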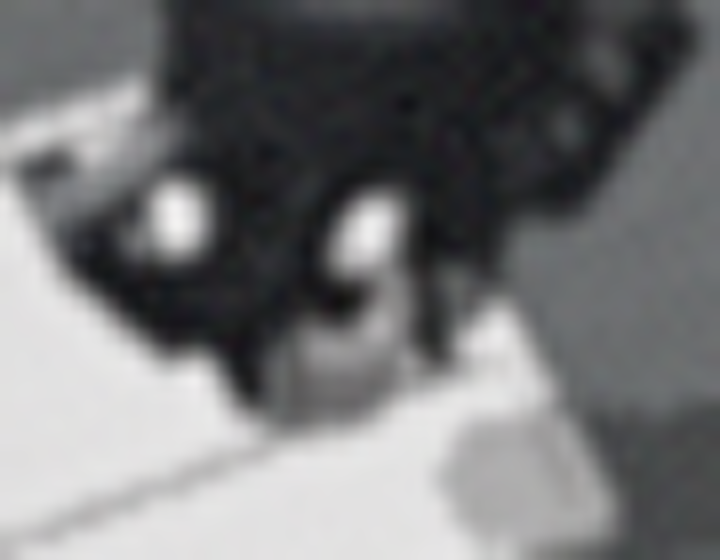

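Request:
apply_moves --pt "20 0 0 0 0 0 0" --pt "20 0 0 0 0 0 0" --pt "20 0 0 0 0 0 0"

```text
t: 4.7
tcp_pos: [0.6228, 0.0452, 0.0838]
ee_rot: [-1.571, -0.0, -1.612]
ft_force: [0.7, -0.2, -1.7]
finger_gap: 0.0286
```

Request:
apply_moves --pt "20 0 25 1 0 0 0" --pt "20 0 20 0 0 0 0" --pt "20 0 10 0 0 0 0" --pt "20 0 0 0 0 0 0" --pt "20 0 0 0 0 0 0"

```text
t: 5.2
tcp_pos: [0.6241, 0.0461, 0.029]
ee_rot: [-1.57, -0.0, -1.611]
ft_force: [-0.3, 0.1, -1.0]
finger_gap: 0.0284
```

Request:
apply_moves --pt "20 0 0 0 0 0 0" --pt "20 0 0 0 0 0 0"

```text
t: 5.4
tcp_pos: [0.624, 0.0465, 0.0291]
ee_rot: [-1.57, 0.0, -1.61]
ft_force: [0.1, -0.2, -0.7]
finger_gap: 0.0285
```

Release to 50 mm and rise.

Request:
apply_moves --pt "40 0 0 0 0 0 0" --pt "40 0 0 0 0 0 0" --pt "50 0 0 0 0 0 0" --pt "50 0 -20 0 0 0 0" --pt "50 0 -40 0 0 0 0"

```text
t: 5.9
tcp_pos: [0.6214, 0.0464, 0.0867]
ee_rot: [-1.578, -0.001, -1.61]
ft_force: [1.4, 0.3, -0.8]
finger_gap: 0.0499
```

Request:
apply_moves --pt "60 30 -30 -20 0 0 0" --pt "60 40 0 -20 0 0 0" --pt "60 40 0 -20 0 0 0" --pt "60 40 0 -20 0 0 0" --pt "60 40 0 -10 0 0 0"

```text
t: 6.4
tcp_pos: [0.524, -0.141, 0.119]
ee_rot: [-1.573, 0.0, -1.61]
ft_force: [0.5, 0.4, -0.5]
finger_gap: 0.0599
```

```bash
python3 -c "
from h import *
go([.5155,-.2659,.025],yaw=-1.61)
s=cam('scene');crop(s,150,175,150,110,5,'p5')"
```

```text
t 6.4 at [ 0.524 -0.141  0.119] [-1.573  0.    -1.61 ] gap 59.9 F [ 0.5  0.4 -0.5] q [ 0.1   0.56  0.1   2.11 -0.12  0.47 -1.31]
  shift mm [125.1  94.   -3.4] rot [ 0.002  0.    -0.   ] rows>= 3.1
```

View pics/p5.png

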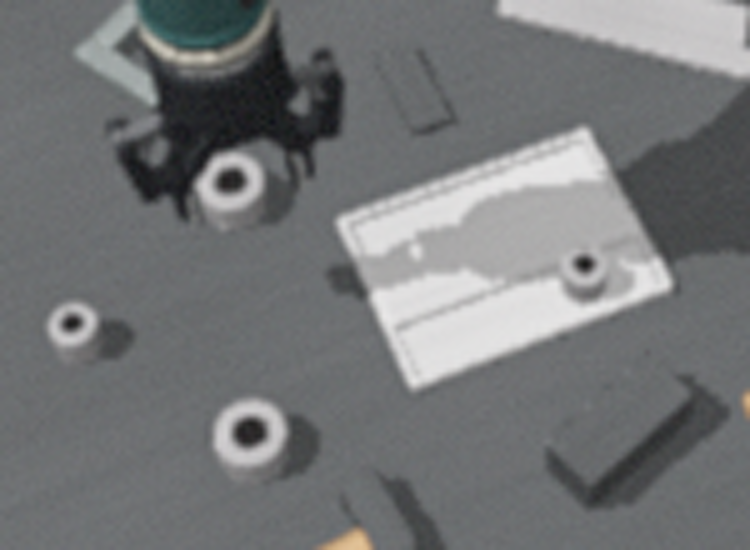

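Request:
apply_moves --pt "60 42 0 -1 0 0 0" --pt "60 42 0 -1 0 0 0" --pt "60 41 0 -1 0 0 0" --pt "60 0 30 0 0 0 0" --pt "60 0 20 0 0 0 0"

```text
t: 6.95
tcp_pos: [0.5184, -0.2671, 0.0684]
ee_rot: [-1.57, -0.001, -1.614]
ft_force: [0.4, 0.5, -0.2]
finger_gap: 0.0602
```

Request:
apply_moves --pt "60 0 0 0 0 0 0" --pt "60 0 0 0 0 0 0" --pt "60 0 0 0 0 0 0"

```text
t: 7.25
tcp_pos: [0.5195, -0.2645, 0.0698]
ee_rot: [-1.569, -0.001, -1.609]
ft_force: [-0.3, -0.3, 0.3]
finger_gap: 0.0599
```

```bash
python3 -c "
from h import *
go([.5155,-.2659,.024],yaw=-1.61)"
```

```text
t 7.2 at [ 0.5195 -0.2645  0.0698] [-1.569e+00 -1.000e-03 -1.609e+00] gap 59.9 F [-0.3 -0.3  0.3] q [ 0.34  0.67  0.07  2.04 -0.11  0.43 -1.12]
  shift mm [ 1.5 45.8 -4. ] rot [-0.002  0.001  0.001] rows>= 0.9
```

Request:
apply_moves --pt "60 1 25 -4 0 0 0" --pt "60 0 15 0 0 0 0" --pt "60 0 6 0 0 0 0" --pt "60 0 0 0 0 0 0" --pt "60 0 0 0 0 0 0"

```text
t: 7.75
tcp_pos: [0.515, -0.2655, 0.0232]
ee_rot: [-1.57, -0.0, -1.61]
ft_force: [0.2, 0.5, -0.2]
finger_gap: 0.0601
```

Request:
apply_moves --pt "20 0 0 0 0 0 0" --pt "20 0 0 0 0 0 0" --pt "20 0 0 0 0 0 0" --pt "20 0 0 0 0 0 0" --pt "20 0 0 0 0 0 0"

```text
t: 8.25
tcp_pos: [0.515, -0.2657, 0.0237]
ee_rot: [-1.57, -0.0, -1.61]
ft_force: [-1.2, 0.4, 6.1]
finger_gap: 0.0289
```

Request:
apply_moves --pt "20 0 0 0 0 0 0" --pt "20 0 -20 0 0 0 0" --pt "20 0 -40 0 0 0 0" --pt "20 0 0 0 0 0 0" --pt "20 0 0 0 0 0 0"

```text
t: 8.75
tcp_pos: [0.515, -0.2657, 0.0836]
ee_rot: [-1.569, -0.001, -1.61]
ft_force: [0.6, 0.5, -1.8]
finger_gap: 0.0284
```

```bash
python3 -c "
from h import *
go([.6177,-.0337,.084],yaw=-1.61)"
```

```text
t 8.8 at [ 0.515  -0.2657  0.0836] [-1.569e+00 -1.000e-03 -1.610e+00] gap 28.4 F [ 0.6  0.5 -1.8] q [ 0.35  0.65  0.07  2.05 -0.1   0.45 -1.11]
  shift mm [-235.8   -0.5   93.5] rot [-0.002  0.     0.001] rows>= 5.1
```

Request:
apply_moves --pt "20 -40 0 15 0 0 0" --pt "20 -40 0 16 0 0 0" --pt "20 -40 0 16 0 0 0" --pt "20 -40 0 16 0 0 0" --pt "20 -40 0 16 0 0 0"

```text
t: 9.25
tcp_pos: [0.6006, -0.067, 0.0811]
ee_rot: [-1.574, -0.0, -1.61]
ft_force: [0.7, -0.5, -1.2]
finger_gap: 0.029
```

Request:
apply_moves --pt "20 -36 0 15 0 0 0" --pt "20 0 20 0 0 0 0" --pt "20 0 20 0 0 0 0" --pt "20 0 0 0 0 0 0" --pt "20 0 0 0 0 0 0"

```text
t: 9.75
tcp_pos: [0.6164, -0.0337, 0.0416]
ee_rot: [-1.574, -0.0, -1.61]
ft_force: [1.2, 0.6, -0.5]
finger_gap: 0.0289
```

Request:
apply_moves --pt "20 0 0 0 0 0 0" --pt "20 0 0 0 0 0 0" --pt "20 0 0 0 0 0 0"

```text
t: 10.05
tcp_pos: [0.6182, -0.0337, 0.0436]
ee_rot: [-1.569, 0.0, -1.61]
ft_force: [0.8, 0.2, -0.7]
finger_gap: 0.029
```

```bash
python3 -c "
from h import *
go([.6177,-.0337,.0275],yaw=-1.61)"
```

```text
t 10.1 at [ 0.6182 -0.0337  0.0436] [-1.569  0.    -1.61 ] gap 29.0 F [ 0.8  0.2 -0.7] q [-0.1   0.74  0.11  1.97 -0.18  0.44 -1.46]
  shift mm [ 0.  16.1 -0.5] rot [-0.001 -0.    -0.   ] rows>= 0.3
```

Request:
apply_moves --pt "20 0 10 0 0 0 0" --pt "20 0 6 0 0 0 0" --pt "20 0 0 0 0 0 0" --pt "20 0 0 0 0 0 0" --pt "20 0 0 0 0 0 0"

```text
t: 10.55
tcp_pos: [0.6177, -0.0334, 0.0267]
ee_rot: [-1.571, 0.0, -1.61]
ft_force: [-0.9, 0.3, 1.8]
finger_gap: 0.0286
```

Request:
apply_moves --pt "40 0 0 0 0 0 0" --pt "40 0 0 0 0 0 0" --pt "50 0 0 0 0 0 0" --pt "50 0 -20 0 0 0 0" --pt "50 0 -40 0 0 0 0"

```text
t: 11.05
tcp_pos: [0.6152, -0.0331, 0.0846]
ee_rot: [-1.578, -0.0, -1.61]
ft_force: [0.1, 0.3, 0.2]
finger_gap: 0.0501
```

Request:
apply_moves --pt "70 40 -30 2 0 0 0" --pt "70 40 0 3 0 0 0" --pt "70 40 0 3 0 0 0" --pt "70 39 0 3 0 0 0" --pt "70 0 0 0 0 0 0"

```text
t: 11.55
tcp_pos: [0.6214, -0.2022, 0.1175]
ee_rot: [-1.569, -0.006, -1.62]
ft_force: [-0.8, 0.1, 0.7]
finger_gap: 0.0703
```

Request:
apply_moves --pt "70 0 0 0 0 0 0" --pt "70 0 0 0 0 0 0" --pt "70 0 0 0 0 0 0"

```text
t: 11.85
tcp_pos: [0.6227, -0.1903, 0.1165]
ee_rot: [-1.571, 0.001, -1.607]
ft_force: [-0.9, 1.0, -0.7]
finger_gap: 0.0699
```

```bash
python3 -c "
from h import *
go([.6347,-.192,.024],yaw=-1.61)
s=cam('scene');crop(s,150,175,150,110,5,'p6')"
```

```text
t 11.8 at [ 0.6227 -0.1903  0.1165] [-1.571e+00  1.000e-03 -1.607e+00] gap 69.9 F [-0.9  1.  -0.7] q [ 0.14  0.66  0.12  1.87 -0.13  0.62 -1.26]
  shift mm [ 1.4 92.5 12.1] rot [ 0.001  0.003 -0.001] rows>= 1.9
```

View pics/p6.png

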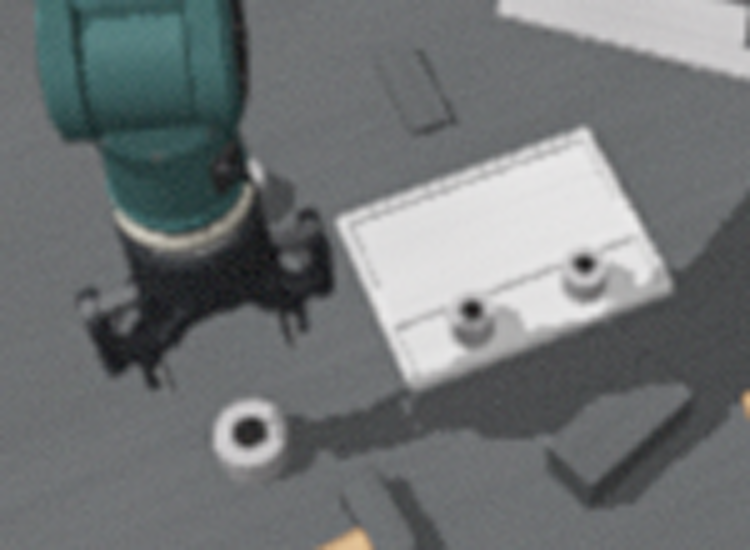

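Request:
apply_moves --pt "70 1 0 12 0 0 0" --pt "70 0 30 0 0 0 0" --pt "70 0 35 0 0 0 0" --pt "70 0 20 0 0 0 0" --pt "70 0 7 0 0 0 0"

```text
t: 12.4
tcp_pos: [0.634, -0.1929, 0.0223]
ee_rot: [-1.574, 0.001, -1.609]
ft_force: [0.1, 0.0, 0.2]
finger_gap: 0.0699
```

Request:
apply_moves --pt "70 0 0 0 0 0 0" --pt "70 0 0 0 0 0 0" --pt "70 0 0 0 0 0 0"

```text
t: 12.7
tcp_pos: [0.6358, -0.1944, 0.0263]
ee_rot: [-1.568, -0.001, -1.61]
ft_force: [0.8, 0.5, -0.0]
finger_gap: 0.0699
```

Request:
apply_moves --pt "30 0 0 0 0 0 0" --pt "30 0 0 0 0 0 0" --pt "30 0 0 0 0 0 0" --pt "30 0 0 0 0 0 0" --pt "30 0 0 0 0 0 0"

```text
t: 13.2
tcp_pos: [0.6352, -0.1939, 0.0262]
ee_rot: [-1.569, 0.0, -1.61]
ft_force: [-1.4, 1.1, 5.8]
finger_gap: 0.0423
```

Request:
apply_moves --pt "30 0 0 0 0 0 0" --pt "30 0 -20 0 0 0 0" --pt "30 0 -40 0 0 0 0" --pt "30 0 0 0 0 0 0" --pt "30 0 0 0 0 0 0"

```text
t: 13.7
tcp_pos: [0.6349, -0.1943, 0.0857]
ee_rot: [-1.569, -0.0, -1.61]
ft_force: [0.1, 0.1, -1.5]
finger_gap: 0.0426
```

```bash
python3 -c "
from h import *
go([.5397,-.0306,.084],yaw=-1.61)"
```

```text
t 13.7 at [ 0.6349 -0.1943  0.0857] [-1.569 -0.    -1.61 ] gap 42.6 F [ 0.1  0.1 -1.5] q [ 0.15  0.72  0.12  1.85 -0.14  0.58 -1.25]
  shift mm [-159.9    1.5 -101.5] rot [-0.002 -0.     0.   ] rows>= 3.8
```

Request:
apply_moves --pt "30 -40 0 -25 0 0 0" --pt "30 -40 0 -25 0 0 0" --pt "30 -40 0 -26 0 0 0" --pt "30 -40 0 -26 0 0 0" --pt "30 0 20 0 0 0 0"

```text
t: 14.2
tcp_pos: [0.5337, -0.0221, 0.0645]
ee_rot: [-1.577, 0.005, -1.6]
ft_force: [-0.1, -0.3, -1.1]
finger_gap: 0.0429
```

Request:
apply_moves --pt "30 0 20 0 0 0 0" --pt "30 0 0 0 0 0 0" --pt "30 0 0 0 0 0 0" --pt "30 0 0 0 0 0 0" --pt "30 0 0 0 0 0 0"

```text
t: 14.7
tcp_pos: [0.5393, -0.0307, 0.0454]
ee_rot: [-1.57, -0.0, -1.611]
ft_force: [-0.3, 0.6, -1.3]
finger_gap: 0.0427
```

```bash
python3 -c "
from h import *
go([.5397,-.0306,.0297],yaw=-1.61)"
```

```text
t 14.7 at [ 0.5393 -0.0307  0.0454] [-1.57  -0.    -1.611] gap 42.7 F [-0.3  0.6 -1.3] q [-0.1   0.69  0.1   2.15 -0.2   0.32 -1.44]
  shift mm [-0.1 15.7  0.4] rot [-0.001 -0.001  0.   ] rows>= 0.3
```

Request:
apply_moves --pt "30 0 10 0 0 0 0" --pt "30 0 6 0 0 0 0" --pt "30 0 0 0 0 0 0" --pt "30 0 0 0 0 0 0" --pt "30 0 0 0 0 0 0"

```text
t: 15.2
tcp_pos: [0.5385, -0.0302, 0.0285]
ee_rot: [-1.571, 0.0, -1.61]
ft_force: [-0.4, 0.1, -1.0]
finger_gap: 0.0428
```

Request:
apply_moves --pt "55 0 0 0 0 0 0" --pt "55 0 0 0 0 0 0" --pt "60 0 0 0 0 0 0" --pt "60 0 -20 0 0 0 0" --pt "60 0 -40 0 0 0 0"

```text
t: 15.7
tcp_pos: [0.5368, -0.0301, 0.0873]
ee_rot: [-1.577, -0.0, -1.61]
ft_force: [1.3, -0.7, -0.0]
finger_gap: 0.0598
```

Request:
apply_moves --pt "70 30 -30 -20 0 0 0" --pt "70 40 0 -29 0 0 0" --pt "70 40 0 -29 0 0 0" --pt "70 0 0 0 0 0 0" --pt "70 0 0 0 0 0 0"

```text
t: 16.2
tcp_pos: [0.4556, -0.1385, 0.1191]
ee_rot: [-1.571, -0.0, -1.614]
ft_force: [0.9, -0.4, -0.6]
finger_gap: 0.0701
```

Request:
apply_moves --pt "70 0 0 0 0 0 0" --pt "70 0 0 0 0 0 0"

```text
t: 16.4
tcp_pos: [0.4579, -0.1357, 0.1188]
ee_rot: [-1.57, 0.001, -1.607]
ft_force: [-0.6, -0.2, -0.0]
finger_gap: 0.0699
```

```bash
python3 -c "
from h import *
go([.4579,-.1376,.024],yaw=-1.61)
s=cam('scene');crop(s,150,175,150,110,5,'p7')"
```

```text
t 16.4 at [ 0.4579 -0.1357  0.1188] [-1.570e+00  1.000e-03 -1.607e+00] gap 69.9 F [-0.6 -0.2 -0. ] q [ 0.11  0.51  0.11  2.26 -0.15  0.38 -1.26]
  shift mm [ 2.  94.8  0. ] rot [-0.001  0.003 -0.001] rows>= 1.9
```

View pics/p7.png

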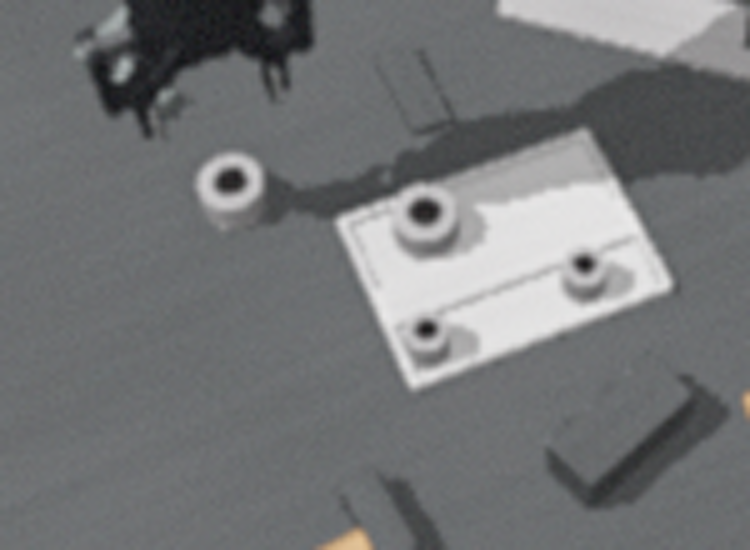

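Request:
apply_moves --pt "70 1 0 0 0 0 0" --pt "70 0 30 0 0 0 0" --pt "70 0 35 0 0 0 0" --pt "70 0 20 0 0 0 0" --pt "70 0 8 0 0 0 0"

```text
t: 16.95
tcp_pos: [0.456, -0.1373, 0.0239]
ee_rot: [-1.574, 0.001, -1.609]
ft_force: [-0.8, -0.6, -0.2]
finger_gap: 0.0701
```

Request:
apply_moves --pt "70 0 0 0 0 0 0" --pt "70 0 0 0 0 0 0" --pt "30 0 0 0 0 0 0" --pt "30 0 0 0 0 0 0" --pt "30 0 0 0 0 0 0"

```text
t: 17.45
tcp_pos: [0.4571, -0.138, 0.0271]
ee_rot: [-1.569, -0.0, -1.61]
ft_force: [-0.5, 1.2, 6.2]
finger_gap: 0.0426
```

Request:
apply_moves --pt "30 0 0 0 0 0 0" --pt "30 0 0 0 0 0 0" --pt "30 0 0 0 0 0 0"

```text
t: 17.75
tcp_pos: [0.4571, -0.138, 0.0271]
ee_rot: [-1.569, -0.0, -1.61]
ft_force: [-0.6, 0.7, 6.6]
finger_gap: 0.0428
```

Request:
apply_moves --pt "30 0 0 0 0 0 0" --pt "30 0 -20 0 0 0 0" --pt "30 0 -40 0 0 0 0" --pt "30 0 0 0 0 0 0" --pt "30 0 0 0 0 0 0"

```text
t: 18.25
tcp_pos: [0.4572, -0.1381, 0.087]
ee_rot: [-1.568, -0.0, -1.61]
ft_force: [0.2, 0.5, -1.7]
finger_gap: 0.0427
```

```bash
python3 -c "
from h import *
go([.5428,.0494,.084],yaw=-1.61)"
```

```text
t 18.2 at [ 0.4572 -0.1381  0.087 ] [-1.568 -0.    -1.61 ] gap 42.7 F [ 0.2  0.5 -1.7] q [ 0.13  0.57  0.09  2.27 -0.17  0.3  -1.24]
  shift mm [-190.7    3.1   78.2] rot [-0.003  0.     0.   ] rows>= 4.1
```

Request:
apply_moves --pt "30 -40 0 16 0 0 0" --pt "30 -40 0 16 0 0 0" --pt "30 -40 0 16 0 0 0" --pt "30 -40 0 15 0 0 0" --pt "30 -31 0 15 0 0 0"

```text
t: 18.75
tcp_pos: [0.5414, 0.0528, 0.0845]
ee_rot: [-1.573, 0.0, -1.607]
ft_force: [0.1, -1.2, -1.3]
finger_gap: 0.0425
```

Request:
apply_moves --pt "30 0 20 0 0 0 0" --pt "30 0 20 0 0 0 0" --pt "30 0 0 0 0 0 0" --pt "30 0 0 0 0 0 0" --pt "30 0 0 0 0 0 0"

```text
t: 19.25
tcp_pos: [0.5419, 0.0492, 0.0461]
ee_rot: [-1.571, -0.0, -1.611]
ft_force: [-0.0, -0.8, -1.6]
finger_gap: 0.0424
```

```bash
python3 -c "
from h import *
go([.5428,.0494,.0304],yaw=-1.61)"
```

```text
t 19.2 at [0.5419 0.0492 0.0461] [-1.571 -0.    -1.611] gap 42.4 F [-0.  -0.8 -1.6] q [-0.27  0.69  0.13  2.14 -0.26  0.33 -1.53]
  shift mm [-0.2 15.7  0.8] rot [-0.    -0.001  0.   ] rows>= 0.3
```

Request:
apply_moves --pt "30 0 10 1 0 0 0" --pt "30 0 6 0 0 0 0" --pt "30 0 0 0 0 0 0" --pt "30 0 0 0 0 0 0" --pt "30 0 0 0 0 0 0"

```text
t: 19.75
tcp_pos: [0.5435, 0.0498, 0.03]
ee_rot: [-1.57, 0.0, -1.61]
ft_force: [0.3, -0.1, 1.4]
finger_gap: 0.0424
```

Request:
apply_moves --pt "55 0 0 0 0 0 0" --pt "55 0 0 0 0 0 0" --pt "60 0 0 0 0 0 0" --pt "60 0 -20 0 0 0 0" --pt "60 0 -40 0 0 0 0"

```text
t: 20.25
tcp_pos: [0.5407, 0.0494, 0.0881]
ee_rot: [-1.577, -0.001, -1.61]
ft_force: [0.1, -0.3, 0.6]
finger_gap: 0.0602
```

Request:
apply_moves --pt "85 40 -40 -20 0 0 0" --pt "85 45 -40 -15 0 0 0" --pt "85 45 0 -15 0 0 0" --pt "85 45 0 -15 0 0 0" --pt "85 45 0 -15 0 0 0"

```text
t: 20.75
tcp_pos: [0.4604, -0.1533, 0.1559]
ee_rot: [-1.57, -0.0, -1.609]
ft_force: [1.0, 0.8, -0.3]
finger_gap: 0.085
```

Request:
apply_moves --pt "85 45 0 -10 0 0 0" --pt "85 45 0 -10 0 0 0" --pt "85 0 0 0 0 0 0" --pt "85 0 0 0 0 0 0"

```text
t: 21.15
tcp_pos: [0.4368, -0.2425, 0.1554]
ee_rot: [-1.571, -0.0, -1.614]
ft_force: [0.4, 1.2, 0.0]
finger_gap: 0.085
```

```bash
cat > boss.py <<'E'
from h import *
def meas(z=.031,show=None):
    for n,th in (("scene",None),("top",None)):
        r=cam(n); 
        if n=="scene": crop(r,150,175,150,110,5,show or "bz")
        # holes: dark blobs inside tray area
        g=r["frame"].max(2); P=[proj(r,p) for p in ([.50,-.1,.02],[.66,-.1,.02],[.66,.11,.02],[.5,.11,.02])]
        m=np.zeros_like(g); cv2.fillConvexPoly(m,np.array(P).astype(int),1)
        k=4; G=cv2.resize(g,None,fx=k,fy=k,interpolation=cv2.INTER_CUBIC); M=cv2.resize(m,None,fx=k,fy=k,interpolation=cv2.INTER_NEAREST)
        b=((G<70)&(M>0)).astype(np.uint8)
        for c in cv2.findContours(b,cv2.RETR_EXTERNAL,cv2.CHAIN_APPROX_NONE)[0]:
            a=cv2.contourArea(c)
            if a<60 or a>1500: continue
            mm=cv2.moments(c); u=(mm["m10"]/a+.5)/k-.5; v=(mm["m01"]/a+.5)/k-.5
            p=onz(r,u,v,z)
            R=np.array([[np.cos(-.039),-np.sin(-.039)],[np.sin(-.039),np.cos(-.039)]])
            print(n,round(u,1),round(v,1),"A",round(a/16,1),p.round(4)[:2],"wide-frame",(R.T@(p[:2]-WIDE)*1000).round(1),"narrow-frame",(R.T@(p[:2]-NAR)*1000).round(1))
if __name__=="__main__":
    meas()
    go([.337,-.372,.15])
E
python3 boss.py
```

```text
scene 234.9 240.4 A 3.8 [ 0.6179 -0.0658] wide-frame [ 79.5 -72.2] narrow-frame [  1.4 -72.1]
scene 234.5 216.8 A 13.0 [ 0.537 -0.031] wide-frame [ -2.7 -40.5] narrow-frame [-80.8 -40.5]
scene 257.1 209.4 A 19.0 [0.5433 0.0488] wide-frame [ 0.5 39.4] narrow-frame [-77.6  39.5]
top 275.1 187.4 A 6.0 [ 0.5391 -0.0294] wide-frame [ -0.7 -38.9] narrow-frame [-78.8 -38.8]
top 257.3 186.5 A 8.6 [0.5448 0.0498] wide-frame [ 1.9 40.5] narrow-frame [-76.1  40.6]
t 21.2 at [ 0.4378 -0.2398  0.1552] [-1.571e+00  1.000e-03 -1.609e+00] gap 85.1 F [ 0.5 -0.2 -0.5] q [ 0.28  0.46  0.17  2.19 -0.16  0.5  -1.03]
  shift mm [135.9   5.1 -95.7] rot [0. 0. 0.] rows>= 3.3
```

View pics/bz.png

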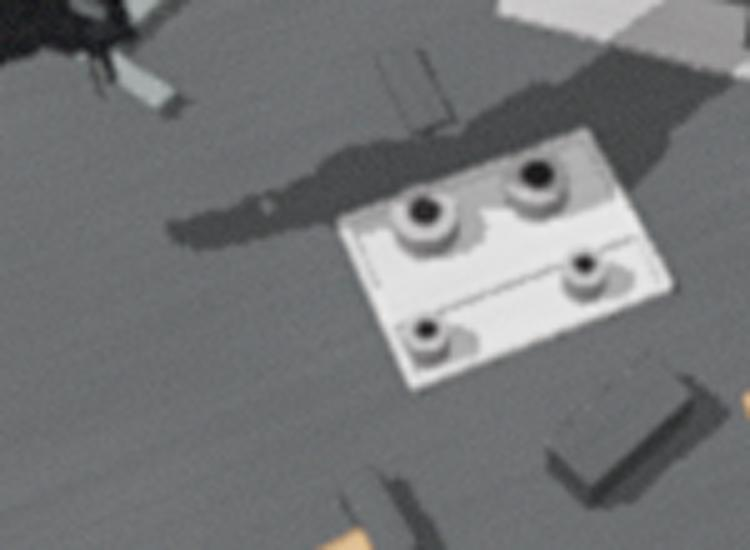

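```bash
cat > kin.py <<'E'
import numpy as np, json
from scipy.spatial.transform import Rotation as Ro
from scipy.optimize import least_squares
D=[json.loads(l) for l in open("log.jsonl")]
def fk(q,p):
    h,L1,L2,Lt,s1,s3,s5,s7=p[:8]; o1=p[8]; o7=p[9]; a=p[10:]
    R=Ro.from_euler("z",s1*q[0]+o1); x=np.array([0,0,h])+R.apply([a[0],0,0])
    R=R*Ro.from_euler("y",q[1])*Ro.from_euler("z",s3*q[2]); x=x+R.apply([a[1],0,L1])
    R=R*Ro.from_euler("y",q[3])*Ro.from_euler("z",s5*q[4]); x=x+R.apply([a[2],0,L2])
    R=R*Ro.from_euler("y",q[5])*Ro.from_euler("z",s7*q[6]+o7); x=x+R.apply([a[3],0,Lt])
    return x,R
# tool: y along flange z ; x,z
T=Ro.from_matrix(np.array([[1,0,0],[0,0,-1],[0,1,0]]).T) if 0 else Ro.from_euler("x",np.pi/2)
if __name__=="__main__":
    best=None
    for s in [(a,b,c,d) for a in(1,-1) for b in (1,-1) for c in (1,-1) for d in (1,-1)]:
        f=lambda v:np.concatenate([np.concatenate([(lambda xR:np.concatenate([(xR[0]-d[1])*5,((xR[1]*T.inv()).inv()*Ro.from_euler("xyz",d[2])).as_rotvec()]))(fk(d[0],np.concatenate([v[:4],s,v[4:]])))]) for d in D])
        for o7 in (0,np.pi):
          r=least_squares(f,[.35,.4,.4,.25,0,o7,0,0,0,0],loss="soft_l1",f_scale=.01)
          if best is None or r.cost<best[0]: best=(r.cost,s,r.x,f(r.x))
          print(s,o7,r.cost)
    print(best[0],best[1],best[2].round(4)); print(np.abs(best[3].reshape(len(D),6)).max(0))
    np.save("kin.npy",np.concatenate([best[2][:4],best[1],best[2][4:]]))
E
python3 kin.py
```

```text
(1, 1, 1, 1) 0 0.713858518929162
(1, 1, 1, 1) 3.141592653589793 0.7135882323821926
(1, 1, 1, -1) 0 0.7563049676772318
(1, 1, 1, -1) 3.141592653589793 0.7563754550083536
(1, 1, -1, 1) 0 0.7000441530820556
(1, 1, -1, 1) 3.141592653589793 0.6716547619906067
(1, 1, -1, -1) 0 0.7766473293584821
(1, 1, -1, -1) 3.141592653589793 0.7710913483081139
(1, -1, 1, 1) 0 0.7091165617262792
(1, -1, 1, 1) 3.141592653589793 0.682324196290056
(1, -1, 1, -1) 0 0.7774079909432421
(1, -1, 1, -1) 3.141592653589793 0.756587361443338
(1, -1, -1, 1) 0 0.7513313057742715
(1, -1, -1, 1) 3.141592653589793 0.7511166788085152
(1, -1, -1, -1) 0 0.787203834484181
(1, -1, -1, -1) 3.141592653589793 0.7872478329188959
(-1, 1, 1, 1) 0 0.5927608543338322
(-1, 1, 1, 1) 3.141592653589793 0.5926661453803111
(-1, 1, 1, -1) 0 0.5441568792853153
(-1, 1, 1, -1) 3.141592653589793 0.5442504619256459
(-1, 1, -1, 1) 0 0.597740045286997
(-1, 1, -1, 1) 3.141592653589793 0.5534589514085431
(-1, 1, -1, -1) 0 0.5032850067672971
(-1, 1, -1, -1) 3.141592653589793 0.5381047180037639
(-1, -1, 1, 1) 0 0.594428967079827
(-1, -1, 1, 1) 3.141592653589793 0.5578576446246737
(-1, -1, 1, -1) 0 0.5090519792800253
(-1, -1, 1, -1) 3.141592653589793 0.5417873574370481
(-1, -1, -1, 1) 0 0.5653651414417615
(-1, -1, -1, 1) 3.141592653589793 0.5653549650966667
(-1, -1, -1, -1) 0 0.503153697435246
(-1, -1, -1, -1) 3.141592653589793 0.5031626615016965
0.503153697435246 (-1, -1, -1, -1) [ 0.3082  0.6315  0.4551  0.3241 -0.0616 -0.0616 -0.0071 -0.0015 -0.0101
 -0.0079]
[1.63745400e-02 3.43972658e-02 8.63650590e-03 4.10185663e-06
 2.76788178e-04 3.14158879e+00]
```

```bash
sed -i 's/xR\[1\]\*T.inv()/xR[1]*T/; s/loss="soft_l1",f_scale=.01/x_scale=1/' kin.py; python3 kin.py | sort -k6 -g | tail -40
```

```text
0.0087]
 1.51487227e-05 3.72173970e-04]
0.0032375895375108335 (-1, -1, -1, -1) [ 0.1852  0.6283  0.4542  0.1974 -0.0594  3.0822 -0.0117  0.0039 -0.0129
[1.64780345e-02 2.88148658e-02 1.26609205e-02 1.69458044e-04
(-1, -1, -1, -1) 3.141592653589793 0.0032375895375108335
(-1, -1, -1, -1) 0 0.00323758953751096
(-1, 1, -1, -1) 3.141592653589793 0.16836703455575927
(-1, 1, -1, -1) 0 0.16836703456351196
(-1, -1, 1, -1) 3.141592653589793 0.21291402764717476
(-1, -1, 1, -1) 0 0.21291402764719958
(-1, 1, 1, -1) 0 0.2604683006240954
(-1, 1, 1, -1) 3.141592653589793 0.26046830063619486
(-1, -1, -1, 1) 0 3.680736437933967
(-1, -1, -1, 1) 3.141592653589793 3.6807364379341023
(-1, 1, -1, 1) 3.141592653589793 4.086526968814096
(-1, 1, -1, 1) 0 4.086526968821724
(-1, -1, 1, 1) 0 4.716304418294778
(-1, -1, 1, 1) 3.141592653589793 4.716304418354425
(-1, 1, 1, 1) 3.141592653589793 5.029441399773247
(-1, 1, 1, 1) 0 5.0294413997897776
(1, 1, -1, 1) 3.141592653589793 6.9667141674159785
(1, 1, -1, 1) 0 6.966714194637824
(1, -1, 1, 1) 0 7.018602104275969
(1, -1, 1, 1) 3.141592653589793 7.018602105444922
(1, 1, 1, 1) 0 7.446002627365277
(1, 1, 1, 1) 3.141592653589793 7.446002641708629
(1, -1, -1, 1) 0 8.892456542485988
(1, -1, -1, 1) 3.141592653589793 8.892456551990122
(1, 1, 1, -1) 3.141592653589793 14.185627712378107
(1, -1, 1, -1) 3.141592653589793 15.69272426191159
(1, 1, -1, -1) 3.141592653589793 16.773875333133308
(1, 1, -1, -1) 0 17.073580774270713
(1, 1, 1, -1) 0 19.321001306928668
(1, -1, -1, -1) 3.141592653589793 19.468329444805917
(1, -1, 1, -1) 0 21.31352464281437
(1, -1, -1, -1) 0 24.73856956492547
```

Request:
apply_moves --pt "85 27 -20 -19 0 -0.125 0" --pt "85 30 -20 -14 0 -0.125 0" --pt "85 31 -20 -9 0 -0.125 0" --pt "85 32 -20 -5 0 -0.125 0" --pt "85 20 -20 -2 0 -0.125 0"

```text
t: 21.75
tcp_pos: [0.4173, -0.3819, 0.2563]
ee_rot: [-1.571, -0.001, -0.979]
ft_force: [0.6, -0.2, -0.0]
finger_gap: 0.085
```

Request:
apply_moves --pt "85 0 0 0 0 0 0" --pt "85 0 0 0 0 0 0" --pt "85 0 0 0 0 0 0"

```text
t: 22.05
tcp_pos: [0.4166, -0.3781, 0.2539]
ee_rot: [-1.571, 0.004, -0.983]
ft_force: [-0.1, -0.1, 0.4]
finger_gap: 0.0854
```

```bash
python3 -c "
from h import *
go([.337,-.372,.25],yaw=-.985)"
```

```text
t 22.1 at [ 0.4166 -0.3781  0.2539] [-1.571  0.004 -0.983] gap 85.4 F [-0.1 -0.1  0.4] q [ 0.64  0.38  0.03  1.97 -0.02  0.79 -0.31]
  shift mm [-49.2   4.1 -62.8] rot [ 0.001  0.002 -0.004] rows>= 1.6
```

Now a free-air tilt test about tool x, to learn the wrist.

Request:
apply_moves --pt "85 0 0 0 -0.14 0 0" --pt "85 0 0 0 -0.14 0 0" --pt "85 0 0 0 -0.14 0 0" --pt "85 0 0 0 -0.14 0 0" --pt "85 0 0 0 -0.14 0 0"

```text
t: 22.55
tcp_pos: [0.4174, -0.3789, 0.255]
ee_rot: [-2.277, 0.0, -0.982]
ft_force: [-0.2, 0.1, -0.6]
finger_gap: 0.0846
```

```bash
python3 -c "
from h import *
go([.4166,-.378,.25])"
```

```text
t 22.6 at [ 0.4174 -0.3789  0.255 ] [-2.277  0.    -0.982] gap 84.6 F [-0.2  0.1 -0.6] q [ 0.19  0.57  0.26  1.87  0.49  1.16 -0.84]
  shift mm [-1.2  3.9  3.1] rot [0. 0. 0.] rows>= 0.1
```

Request:
apply_moves --pt "85 0 0 0 -0.14 0 0" --pt "85 0 0 0 -0.14 0 0" --pt "85 0 0 0 -0.14 0 0" --pt "85 0 0 0 -0.14 0 0" --pt "85 0 0 0 -0.14 0 0"

```text
t: 23.05
tcp_pos: [0.4179, -0.3789, 0.2544]
ee_rot: [-2.976, 0.001, -0.981]
ft_force: [-0.6, 0.1, 0.1]
finger_gap: 0.0848
```

```bash
python3 -c "
from h import *
go([.4166,-.378,.25])"
```

```text
t 23.1 at [ 0.4179 -0.3789  0.2544] [-2.976e+00  1.000e-03 -9.810e-01] gap 84.8 F [-0.6  0.1  0.1] q [-0.    0.89  0.4   1.81  0.71  1.54 -1.01]
  shift mm [-1.4  1.3  4.3] rot [0. 0. 0.] rows>= 0.1
```

Request:
apply_moves --pt "85 0 0 0 -0.14 0 0" --pt "85 0 0 0 0 0 0" --pt "85 0 0 0 0 0 0" --pt "85 0 0 0 0 0 0"

```text
t: 23.45
tcp_pos: [0.4166, -0.3813, 0.2567]
ee_rot: [-3.108, -0.002, -0.985]
ft_force: [-0.0, -0.3, 0.5]
finger_gap: 0.0849
```

```bash
python3 -c "
from h import *
go([.4166,-.378,.25])"
sed -i 's/(-1,-1)/(-1,)/; s/for a in(1,-1) for b in (1,-1) for c in (1,-1) for d in (1,-1)/for a in(-1,) for b in (-1,) for c in (-1,) for d in (-1,)/' kin.py
sed -i 's/\[a\[0\],0,0\]/[a[0],a[4],0]/; s/\[a\[1\],0,L1\]/[a[1],a[5],L1]/; s/\[a\[2\],0,L2\]/[a[2],a[6],L2]/; s/0,o7,0,0,0,0\]/0,o7,0,0,0,0,0,0,0]/' kin.py; python3 kin.py
```

```text
t 23.4 at [ 0.4166 -0.3813  0.2567] [-3.108e+00 -2.000e-03 -9.850e-01] gap 84.9 F [-0.  -0.3  0.5] q [-0.02  0.96  0.43  1.8   0.75  1.6  -1.03]
  shift mm [-2.8 -1.7  6.7] rot [0. 0. 0.] rows>= 0.1
(-1, -1, -1, -1) 0 1.147883016021084e-27
(-1, -1, -1, -1) 3.141592653589793 1.8442822937863595e-29
1.8442822937863595e-29 (-1, -1, -1, -1) [ 2.9460e-01  6.2380e-01  4.6450e-01  2.9190e-01  0.0000e+00  3.1416e+00
  0.0000e+00 -0.0000e+00 -0.0000e+00  0.0000e+00 -2.1000e-02 -2.3900e-02
 -4.0000e-04]
[1.66533454e-15 1.66533454e-15 1.70002901e-15 8.32667268e-16
 9.99200722e-16 8.88178420e-16]
```

```bash
cat > ik.py <<'E'
from kin import fk,T; from scipy.optimize import least_squares
import numpy as np; from scipy.spatial.transform import Rotation as Ro
P=np.load("kin.npy"); lo=np.array([-2.69,-.47,-1.27,.19,-1.53,.08,-3.09]);hi=np.array([2.69,2.24,1.36,2.51,4.68,2.07,3.09])
def ik(pos,R,q0):
    f=lambda q:(lambda x,r:np.concatenate([(x-pos)*5,((r*T).inv()*R).as_rotvec(),.002*(q-q0)]))(*fk(q,P))
    r=least_squares(f,np.clip(q0,lo+.02,hi-.02),bounds=(lo,hi)); return r.x,np.abs(r.fun[:6]).max()
def tilt(yaw,a): return Ro.from_euler("xyz",[-np.pi/2,0,yaw])*Ro.from_rotvec([a,0,0])
E
python3 - <<'E'
from ik import *
q=np.array([.64,.38,.03,1.97,-.02,.79,-.31])
u=np.array([-.833,-.553,0]); b=np.array([.3723,-.3487,.026])
for d in (.06,.068):
  for a in (.3,.5): print(d,a,b+u*d,ik(b+u*d,tilt(-.985,a),q)[0].round(2),ik(b+u*d,tilt(-.985,a),q)[1])
for psi in (-.985,-.5,0): 
  for z in(.073,.12): print(psi,ik([.531,-.3955,z],tilt(psi,-1.07),np.array([0,.7,.4,1.8,.7,1.4,-1.])))
E
```

```text
0.06 0.3 [ 0.32232 -0.38188  0.026  ] [ 1.28  0.76 -0.44  2.23 -0.01  0.19 -0.03] 7.381813309276498e-06
0.06 0.5 [ 0.32232 -0.38188  0.026  ] [ 1.54  0.87 -0.67  2.21 -0.01  0.23  0.09] 8.472334392281073e-06
0.068 0.3 [ 0.315656 -0.386304  0.026   ] [ 1.29  0.76 -0.44  2.22 -0.    0.2  -0.02] 7.4296926764702374e-06
0.068 0.5 [ 0.315656 -0.386304  0.026   ] [ 1.56  0.87 -0.67  2.2  -0.02  0.24  0.1 ] 8.461579753268705e-06
-0.985 (array([ 0.10577728,  1.07091421,  0.28306205,  1.54888478,  0.55179028,
        1.33687636, -1.00584929]), np.float64(1.2744179747476864e-06))
-0.985 (array([ 0.09858167,  1.0087078 ,  0.29559652,  1.55869046,  0.555849  ,
        1.37597705, -0.97017722]), np.float64(1.3822862465347012e-06))
-0.5 (array([-0.0026373 ,  0.99666629,  0.29016265,  1.83146117,  0.94613226,
        1.00994087, -1.09991498]), np.float64(2.592835933929642e-06))
-0.5 (array([-0.00499229,  0.9231447 ,  0.29461703,  1.84131493,  0.93660301,
        1.0476075 , -1.04369182]), np.float64(2.2037969099890733e-06))
0 (array([ 0.09059696,  0.9232554 ,  0.11646341,  2.11717926,  1.67037889,
        0.96438334, -1.4633494 ]), np.float64(1.0018076878517874e-05))
0 (array([ 0.06930974,  0.83817216,  0.14698341,  2.12920253,  1.62305075,
        0.94166346, -1.37383248]), np.float64(9.451453632285024e-06))
```

Request:
apply_moves --pt "75 0 0 0 0.144 0 0" --pt "75 0 0 0 0.144 0 0" --pt "75 0 0 0 0.144 0 0" --pt "75 0 0 0 0.144 0 0" --pt "75 0 0 0 0.144 0 0"

```text
t: 23.95
tcp_pos: [0.4173, -0.3817, 0.2582]
ee_rot: [-2.38, -0.005, -0.986]
ft_force: [-0.1, 0.1, -0.1]
finger_gap: 0.0753
```

Request:
apply_moves --pt "75 0 0 0 0.144 0 0" --pt "75 0 0 0 0.144 0 0" --pt "75 0 0 0 0.144 0 0" --pt "75 0 0 0 0.144 0 0" --pt "75 0 0 0 0.144 0 0"

```text
t: 24.45
tcp_pos: [0.4166, -0.3823, 0.2593]
ee_rot: [-1.663, -0.008, -0.987]
ft_force: [-0.4, 1.3, -0.4]
finger_gap: 0.0747
```

Request:
apply_moves --pt "75 -10 0 -22 0.13 0 0" --pt "75 -10 0 -22 0.14 0 0" --pt "75 -10 0 -22 0.14 0 0" --pt "75 0 0 0 0 0 0" --pt "75 0 0 0 0 0 0"

```text
t: 24.95
tcp_pos: [0.3441, -0.3944, 0.255]
ee_rot: [-1.276, -0.001, -0.994]
ft_force: [0.5, 0.4, -0.1]
finger_gap: 0.075
```

```bash
python3 -c "
from h import *; from ik import tilt
go([.318,-.3845,.1],R=tilt(-.985,.3))"
```

```text
t 24.9 at [ 0.3441 -0.3944  0.255 ] [-1.276e+00 -1.000e-03 -9.940e-01] gap 75.0 F [ 0.5  0.4 -0.1] q [ 1.03  0.34 -0.13  2.07 -0.37  0.74  0.19]
  shift mm [-22.7 143.6 -60.8] rot [ 0.005 -0.008  0.003] rows>= 3.2
```

Request:
apply_moves --pt "75 -6 36 -15 0 0 0" --pt "75 -6 36 -15 0 0 0" --pt "75 -6 36 -15 0 0 0" --pt "75 -5 36 -15 0 0 0" --pt "75 0 0 0 0 0 0"

```text
t: 25.45
tcp_pos: [0.3217, -0.3775, 0.0955]
ee_rot: [-1.274, 0.01, -0.981]
ft_force: [0.2, 0.0, 0.9]
finger_gap: 0.0749
```

Request:
apply_moves --pt "75 0 0 0 0 0 0" --pt "75 0 0 0 0 0 0" --pt "75 0 0 0 0 0 0"

```text
t: 25.75
tcp_pos: [0.3239, -0.3821, 0.1003]
ee_rot: [-1.275, -0.003, -0.983]
ft_force: [-0.1, 1.0, -0.7]
finger_gap: 0.0752
```

```bash
python3 -c "
from h import *; from ik import tilt
go([.319,-.3841,.027],R=tilt(-.985,.3))
s=cam('scene');crop(s,80,180,75,60,10,'b1')"
```

```text
t 25.8 at [ 0.3239 -0.3821  0.1003] [-1.275 -0.003 -0.983] gap 75.2 F [-0.1  1.  -0.7] q [ 1.12  0.58 -0.23  2.22 -0.48  0.37  0.39]
  shift mm [ -1.3  68.6 -26.4] rot [0.004 0.003 0.002] rows>= 1.5
```

View pics/b1.png

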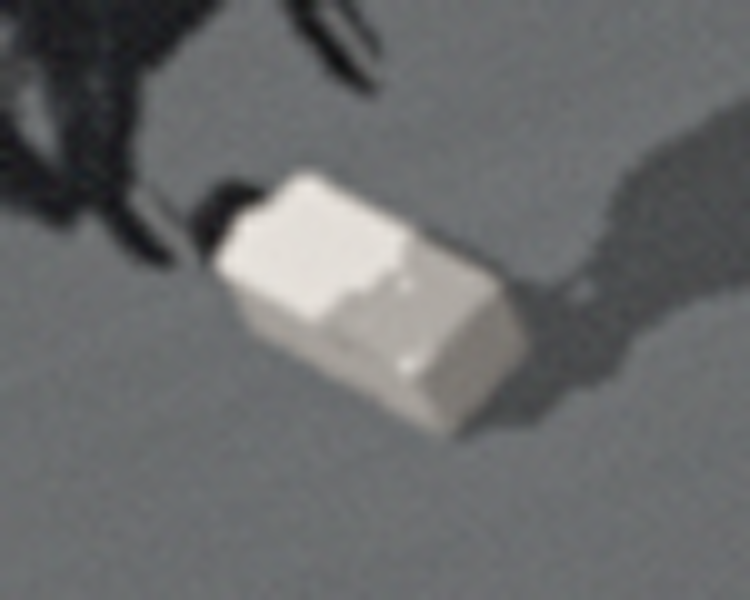

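Request:
apply_moves --pt "75 -1 25 -9 0 0 0" --pt "75 0 23 -9 0 0 0" --pt "75 0 14 -5 0 0 0" --pt "75 0 6 -3 0 0 0" --pt "75 0 0 0 0 0 0"

```text
t: 26.3
tcp_pos: [0.3173, -0.3832, 0.0255]
ee_rot: [-1.274, 0.002, -0.985]
ft_force: [0.4, -0.0, 0.6]
finger_gap: 0.0747
```

Request:
apply_moves --pt "75 0 0 0 0 0 0" --pt "75 0 0 0 0 0 0"

```text
t: 26.5
tcp_pos: [0.3178, -0.3833, 0.0264]
ee_rot: [-1.275, 0.0, -0.984]
ft_force: [0.6, 0.9, -0.2]
finger_gap: 0.0752
```

```bash
python3 -c "
from h import *; from ik import tilt
go([.319,-.3841,.027],R=tilt(-.985,.3))
s=cam('scene');crop(s,80,180,75,60,10,'b2')"
```

```text
t 26.5 at [ 0.3178 -0.3833  0.0264] [-1.275  0.    -0.984] gap 75.2 F [ 0.6  0.9 -0.2] q [ 1.17  0.74 -0.29  2.23 -0.5   0.21  0.46]
  shift mm [ 1.3 -0.4  0.7] rot [ 0.004  0.001 -0.   ] rows>= 0.0
```

View pics/b2.png

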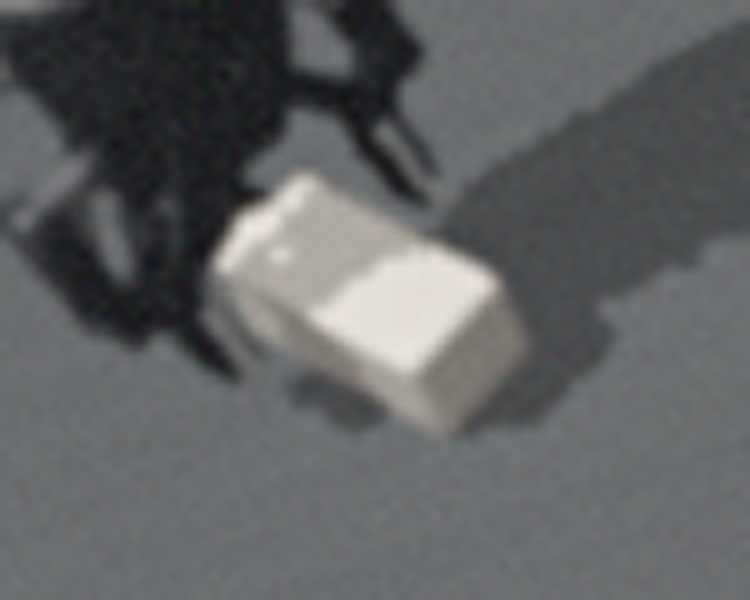

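Request:
apply_moves --pt "30 0 0 0 0 0 0" --pt "30 0 0 0 0 0 0" --pt "30 0 0 0 0 0 0" --pt "30 0 0 0 0 0 0" --pt "30 0 0 0 0 0 0" --grip_force 60

```text
t: 27.05
tcp_pos: [0.3174, -0.3832, 0.026]
ee_rot: [-1.275, 0.001, -0.985]
ft_force: [-1.2, -0.2, 5.0]
finger_gap: 0.0433
```

Request:
apply_moves --pt "30 0 0 0 0 0 0" --pt "30 0 -10 3 0 0 0" --pt "30 0 -28 8 0 0 0" --pt "30 0 -38 12 0 0 0" --pt "30 0 -38 12 0 0 0"

```text
t: 27.55
tcp_pos: [0.317, -0.382, 0.1459]
ee_rot: [-1.275, 0.004, -0.984]
ft_force: [0.0, -0.6, -2.6]
finger_gap: 0.0435
```

Request:
apply_moves --pt "30 0 -38 12 0 0 0" --pt "30 0 0 0 0 0 0" --pt "30 0 0 0 0 0 0"

```text
t: 27.85
tcp_pos: [0.318, -0.3826, 0.1855]
ee_rot: [-1.275, 0.0, -0.984]
ft_force: [0.9, -0.6, -2.6]
finger_gap: 0.0435
```

```bash
python3 -c "
from h import *; from ik import tilt
go([.531,-.3955,.2],R=tilt(-.985,.3))
s=cam('scene');crop(s,80,140,75,60,10,'b3')"
```

```text
t 27.9 at [ 0.318  -0.3826  0.1855] [-1.275  0.    -0.984] gap 43.5 F [ 0.9 -0.6 -2.6] q [ 1.08  0.43 -0.16  2.18 -0.43  0.57  0.32]
  shift mm [128.7  35.8 167. ] rot [ 0.004  0.001 -0.   ] rows>= 4.3
```

View pics/b3.png

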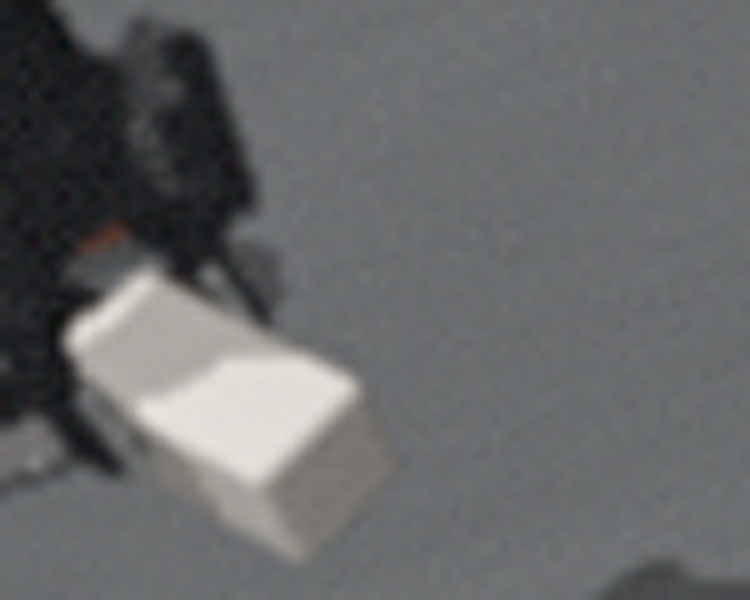

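Request:
apply_moves --pt "30 0 0 0 -0.142 0 0" --pt "30 0 0 0 -0.142 0 0" --pt "30 0 0 0 -0.142 0 0" --pt "30 0 0 0 -0.142 0 0" --pt "30 0 0 0 -0.142 0 0"

```text
t: 28.4
tcp_pos: [0.3175, -0.3819, 0.1835]
ee_rot: [-1.984, 0.004, -0.984]
ft_force: [-0.4, -0.1, -3.5]
finger_gap: 0.0434
```

Request:
apply_moves --pt "30 0 0 0 -0.143 0 0" --pt "30 0 0 0 -0.143 0 0" --pt "30 0 0 0 -0.143 0 0" --pt "30 0 0 0 -0.143 0 0" --pt "30 0 0 0 -0.143 0 0"

```text
t: 28.9
tcp_pos: [0.3189, -0.3815, 0.1824]
ee_rot: [-2.697, 0.005, -0.982]
ft_force: [-0.3, -0.8, -3.7]
finger_gap: 0.0432
```

Request:
apply_moves --pt "30 0 0 0 -0.141 0 0" --pt "30 0 0 0 0 0 0" --pt "30 0 0 0 0 0 0" --pt "30 0 0 0 0 0 0"

```text
t: 29.3
tcp_pos: [0.3166, -0.3831, 0.1853]
ee_rot: [-2.83, 0.002, -0.987]
ft_force: [-0.0, -0.4, -1.9]
finger_gap: 0.0436
```

```bash
python3 -c "
from h import *; from ik import tilt
go([.531,-.3955,.18],R=tilt(-.985,-1.27))
s=cam('scene');crop(s,60,120,150,110,5,'b4')"
```

```text
t 29.3 at [ 0.3166 -0.3831  0.1853] [-2.83e+00  2.00e-03 -9.87e-01] gap 43.6 F [-0.  -0.4 -1.9] q [-0.13  0.97  0.67  2.04  0.57  1.08 -0.96]
  shift mm [ 128.5 -162.3   57.4] rot [-0.01   0.002 -0.002] rows>= 4.3
```

View pics/b4.png

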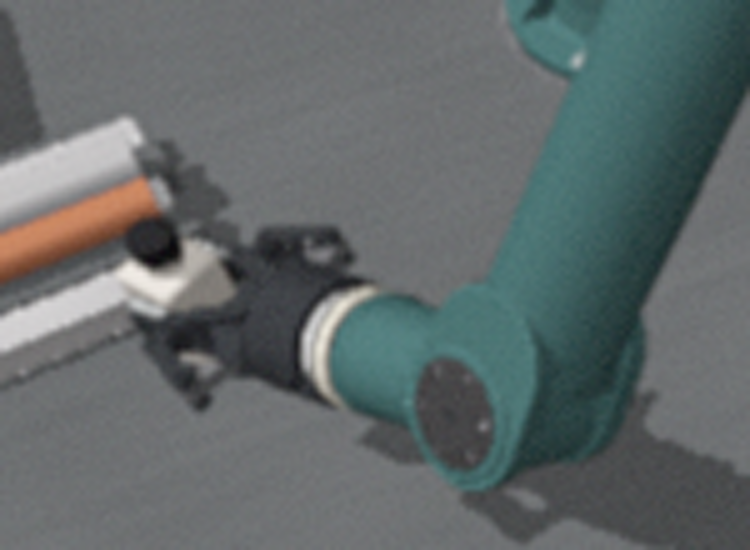

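Request:
apply_moves --pt "30 26 -32 11 0 0 0" --pt "30 26 -33 12 0 0 0" --pt "30 26 -33 12 0 0 0" --pt "30 26 -33 11 0 0 0" --pt "30 25 -32 11 0 0 0"

```text
t: 29.85
tcp_pos: [0.5338, -0.3954, 0.1818]
ee_rot: [-2.828, 0.001, -0.987]
ft_force: [1.0, -0.7, -2.5]
finger_gap: 0.0432
```

Request:
apply_moves --pt "30 0 0 0 0 0 0" --pt "30 0 0 0 0 0 0" --pt "30 0 0 0 0 0 0" --pt "30 0 0 0 0 0 0"

```text
t: 30.25
tcp_pos: [0.5309, -0.3949, 0.1803]
ee_rot: [-2.833, 0.003, -0.987]
ft_force: [0.4, 0.2, -3.3]
finger_gap: 0.0434
```

```bash
python3 -c "
from h import *; from ik import tilt
go([.5343,-.3933,.09],R=tilt(-.985,-1.27))
s=cam('scene');crop(s,60,180,150,110,5,'b5');t=cam('top');crop(t,320,130,75,60,10,'b5t')"
```

```text
t 30.2 at [ 0.5309 -0.3949  0.1803] [-2.833  0.003 -0.987] gap 43.4 F [ 0.4  0.2 -3.3] q [-0.09  1.09  0.62  1.53  0.46  1.44 -0.78]
  shift mm [ 0.8 23.9 87.1] rot [-0.008  0.003 -0.003] rows>= 1.8
```

View pics/b5.png

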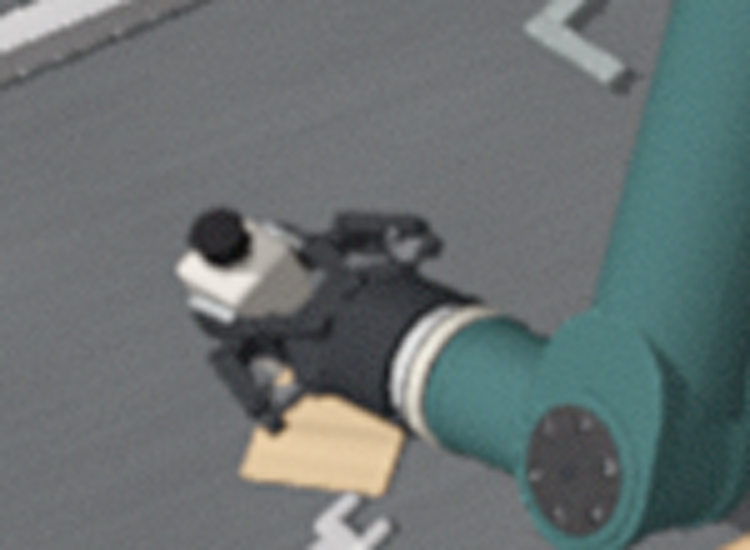

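View pics/b5t.png

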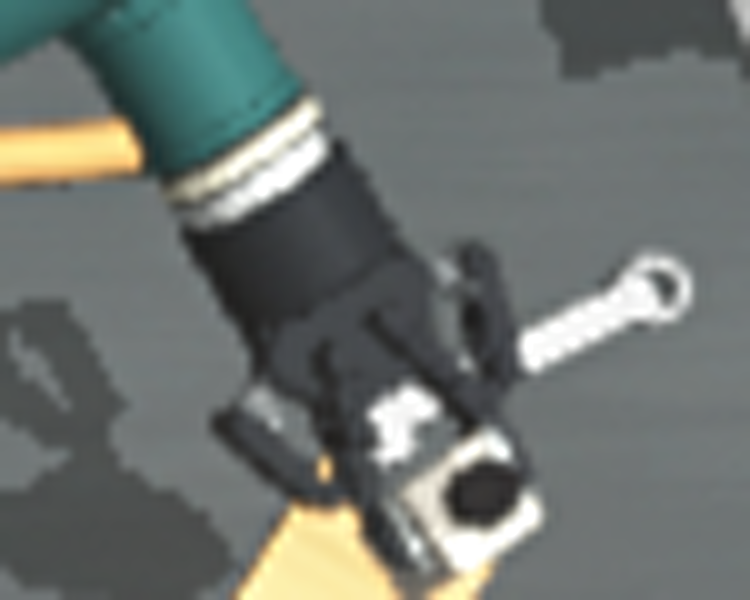

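```bash
python3 -c "
from h import *
s=cam('scene');t=cam('top')
print(onz(t,368.5,179.2,.231),onz(s,104.4,225.6,.231),tri(s,(104.4,225.6),t,(368.5,179.2)))"
```

```text
[ 0.5250623  -0.39638034  0.231     ] [ 0.53045844 -0.39396317  0.231     ] (array([ 0.52625718, -0.39622753,  0.22585826]), np.float64(0.0030090749588763495))
```

Request:
apply_moves --pt "30 1 8 29 0 0 0" --pt "30 0 8 29 0 0 0" --pt "30 0 8 29 0 0 0" --pt "30 0 0 0 0 0 0" --pt "30 0 0 0 0 0 0"

```text
t: 30.95
tcp_pos: [0.5361, -0.3933, 0.0894]
ee_rot: [-2.835, 0.004, -0.984]
ft_force: [-0.0, -0.4, -1.2]
finger_gap: 0.0435
```

Request:
apply_moves --pt "30 0 0 0 0 0 0" --pt "30 0 0 0 0 0 0" --pt "30 0 0 0 0 0 0"

```text
t: 31.25
tcp_pos: [0.5369, -0.3935, 0.0906]
ee_rot: [-2.832, 0.001, -0.984]
ft_force: [-0.6, -0.2, -1.9]
finger_gap: 0.0435
```

```bash
python3 -c "
from h import *; from ik import tilt
go([.5343,-.3933,.0715],R=tilt(-.985,-1.27))
s=cam('scene');crop(s,80,220,75,60,10,'b6')"
```

```text
t 31.2 at [ 0.5369 -0.3935  0.0906] [-2.832e+00  1.000e-03 -9.840e-01] gap 43.5 F [-0.6 -0.2 -1.9] q [-0.07  1.21  0.58  1.5   0.42  1.39 -0.84]
  shift mm [-1.6  7.7 17.6] rot [-0.009  0.001  0.   ] rows>= 0.4
```

View pics/b6.png

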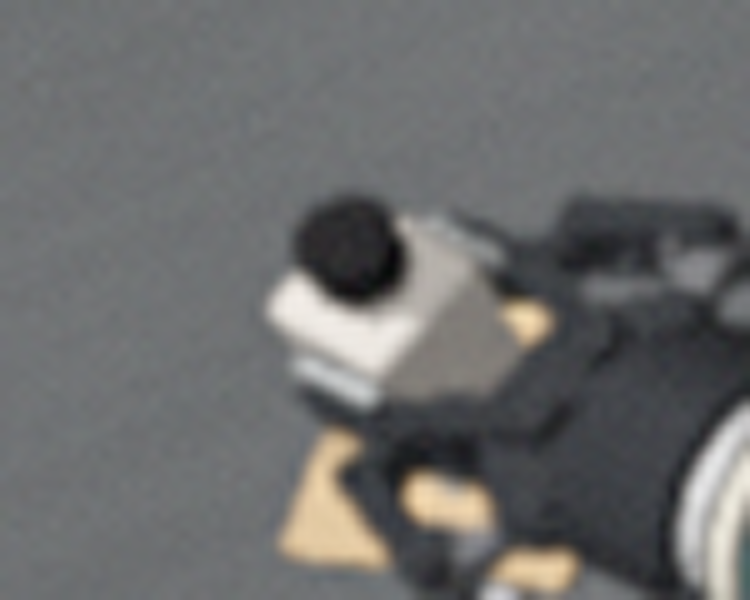

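Request:
apply_moves --pt "30 -1 4 9 0 0 0" --pt "30 0 3 9 0 0 0" --pt "30 0 0 0 0 0 0" --pt "30 0 0 0 0 0 0" --pt "30 0 0 0 0 0 0"

```text
t: 31.8
tcp_pos: [0.5348, -0.393, 0.0708]
ee_rot: [-2.835, 0.003, -0.985]
ft_force: [2.0, 2.1, 5.9]
finger_gap: 0.0435
```

Request:
apply_moves --pt "30 0 0 1 0 0 0" --pt "30 0 0 0 0 0 0" --pt "30 0 0 0 0 0 0"

```text
t: 32.1
tcp_pos: [0.5349, -0.393, 0.0708]
ee_rot: [-2.837, 0.002, -0.985]
ft_force: [2.1, 3.5, 7.6]
finger_gap: 0.0433
```

Request:
apply_moves --pt "30 0 0 -1 0 0 0" --pt "30 0 0 0 0 0 0" --pt "50 0 0 0 0 0 0" --pt "50 0 0 0 0 0 0" --pt "52 0 0 0 0 0 0"

```text
t: 32.6
tcp_pos: [0.5344, -0.3929, 0.0689]
ee_rot: [-2.832, 0.004, -0.985]
ft_force: [0.1, -0.1, -0.7]
finger_gap: 0.052
```

```bash
python3 -c "
from h import *; from ik import tilt
go([.5343,-.3933,.0715],R=tilt(-.985,-1.27))
s=cam('scene');crop(s,80,220,75,60,10,'b7')"
```

```text
t 32.6 at [ 0.5344 -0.3929  0.0689] [-2.832  0.004 -0.985] gap 52.0 F [ 0.1 -0.1 -0.7] q [-0.07  1.23  0.57  1.49  0.41  1.38 -0.85]
  shift mm [ 0.2 -0.5 -2.6] rot [-0.008  0.004 -0.001] rows>= 0.1
```

View pics/b7.png

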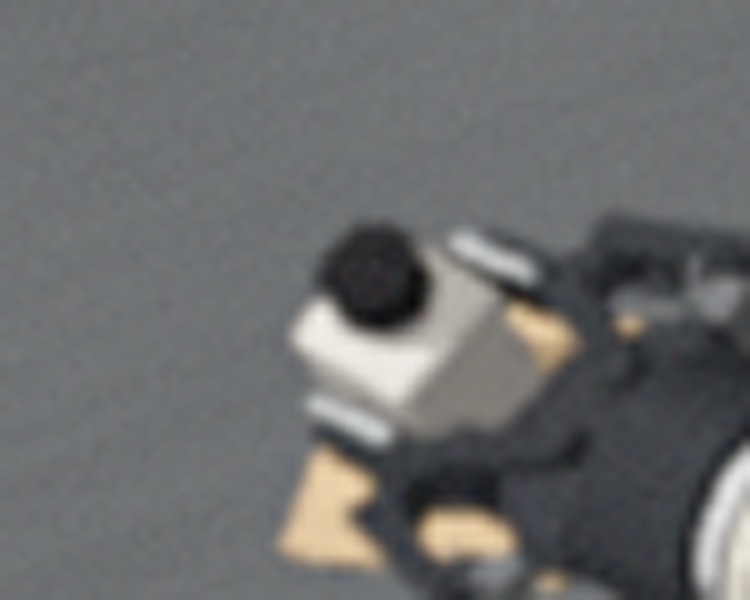

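Request:
apply_moves --pt "56 0 -15 0 0 0 0" --pt "56 0 -25 0 0 0 0" --pt "56 0 -30 0 0 0 0" --pt "56 0 -30 -5 0 0 0" --pt "60 0 -20 -20 0 0 0"

```text
t: 33.15
tcp_pos: [0.6268, -0.3305, 0.1279]
ee_rot: [-2.83, 0.006, -0.98]
ft_force: [0.2, -0.4, 0.2]
finger_gap: 0.0597
```

Request:
apply_moves --pt "60 0 0 -30 0 0 0" --pt "60 0 0 -40 0 0 0" --pt "60 0 0 -40 0 0 0" --pt "60 0 0 0 0 0 0" --pt "60 0 0 0 0 0 0"

```text
t: 33.65
tcp_pos: [0.5969, -0.3526, 0.2361]
ee_rot: [-2.83, 0.001, -0.984]
ft_force: [-0.4, 1.1, -0.5]
finger_gap: 0.0601
```

```bash
python3 -c "
from h import *; from ik import tilt
go([.55,-.25,.3],R=tilt(-.985,0))
s=cam('scene');crop(s,60,180,150,110,5,'b8');t=cam('top');crop(t,320,150,75,60,10,'b8t')"
```

```text
t 33.6 at [ 0.5969 -0.3526  0.2361] [-2.83e+00  1.00e-03 -9.84e-01] gap 60.1 F [-0.4  1.1 -0.5] q [-0.13  1.06  0.61  1.38  0.44  1.62 -0.72]
  shift mm [-111.5  -36.4  -55.2] rot [ 1.259e+00  1.000e-03 -1.000e-03] rows>= 8.4
```

View pics/b8.png

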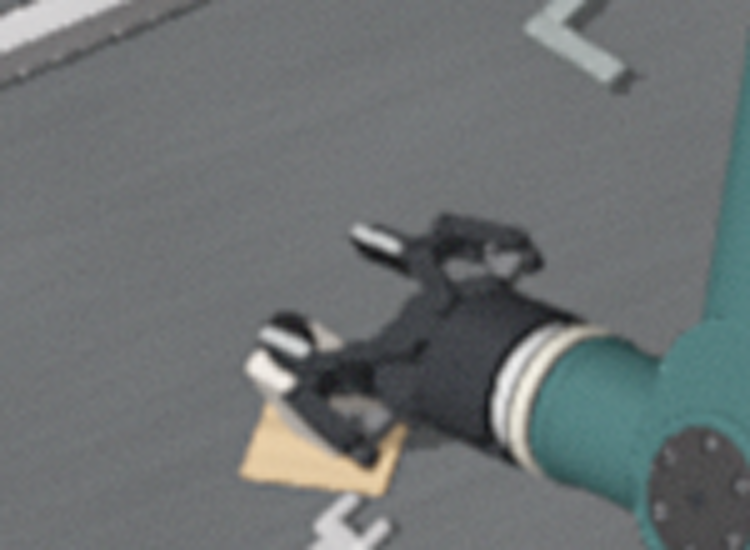

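View pics/b8t.png

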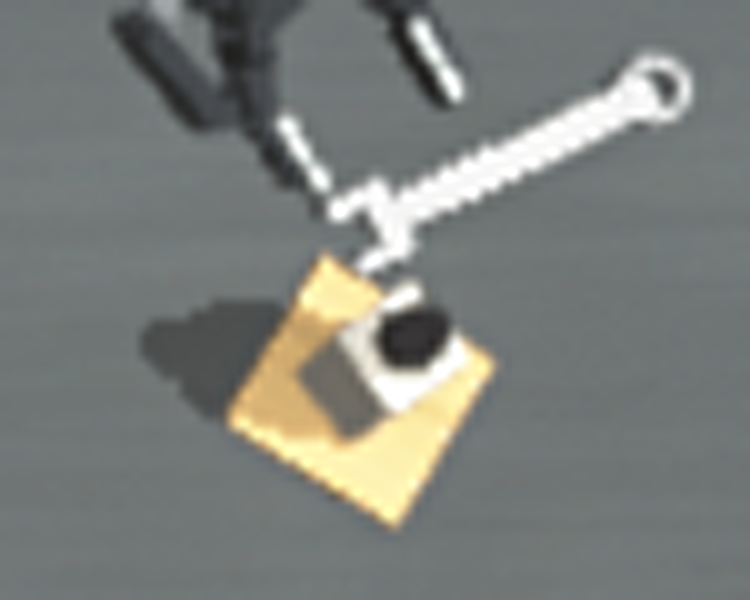

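Request:
apply_moves --pt "60 0 -10 0 0.141 0 0" --pt "60 0 -10 0 0.141 0 0" --pt "60 0 -10 0 0.141 0 0" --pt "60 0 -10 0 0.141 0 0" --pt "60 0 -10 0 0.141 0 0"

```text
t: 34.25
tcp_pos: [0.6318, -0.3282, 0.2608]
ee_rot: [-2.122, 0.005, -0.981]
ft_force: [-0.9, -0.8, -0.6]
finger_gap: 0.0598
```

Request:
apply_moves --pt "60 -20 0 0 0.141 0 0" --pt "60 -30 0 0 0.141 0 0" --pt "60 -30 0 0 0.141 0 0" --pt "60 -30 0 0 0.131 0 0" --pt "60 -30 0 0 0 0 0"

```text
t: 34.75
tcp_pos: [0.548, -0.216, 0.2622]
ee_rot: [-1.574, 0.005, -0.991]
ft_force: [1.3, -0.4, 0.1]
finger_gap: 0.0598
```

```bash
python3 -c "
from h import *; from ik import tilt
go([.435,.179,.27],yaw=-.768)"; python3 boss.py
```

```text
t 34.8 at [ 0.548  -0.216   0.2622] [-1.574  0.005 -0.991] gap 59.8 F [ 1.3 -0.4  0.1] q [ 0.1   0.42  0.27  1.91 -0.15  0.84 -0.54]
  shift mm [-392.5   -6.4  121.7] rot [ 0.003 -0.223 -0.005] rows>= 8.2
scene 234.8 240.4 A 7.7 [ 0.618  -0.0662] wide-frame [ 79.6 -72.5] narrow-frame [  1.5 -72.5]
scene 266.4 227.3 A 6.8 [0.6189 0.0457] wide-frame [76.2 39.3] narrow-frame [-1.9 39.4]
scene 234.6 216.9 A 12.2 [ 0.5374 -0.031 ] wide-frame [ -2.3 -40.5] narrow-frame [-80.4 -40.4]
scene 257.1 209.4 A 12.1 [0.5434 0.0489] wide-frame [ 0.5 39.5] narrow-frame [-77.5  39.6]
top 275.1 187.4 A 6.1 [ 0.5392 -0.0297] wide-frame [ -0.6 -39.1] narrow-frame [-78.7 -39.1]
top 257.4 186.5 A 6.5 [0.5451 0.0496] wide-frame [ 2.2 40.4] narrow-frame [-75.8  40.4]
t 34.9 at [ 0.5492 -0.2097  0.2612] [-1.575  0.01  -0.982] gap 59.7 F [ 0.6  0.9 -0.2] q [ 0.09  0.42  0.27  1.91 -0.15  0.84 -0.54]
  shift mm [  18.2  112.3 -266.1] rot [0. 0. 0.] rows>= 5.8
```

View pics/bz.png

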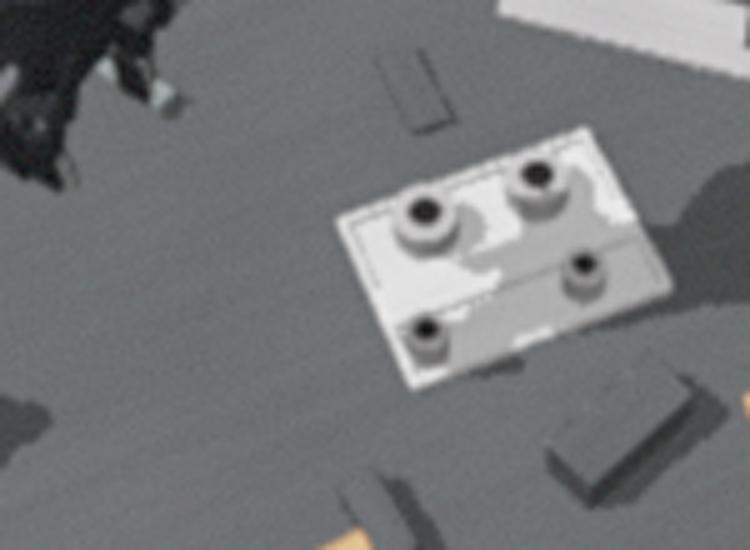

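```bash
python3 -c "
from h import *
s=cam('scene')
f=s['frame']; a=cv2.resize(f[230:260,220:250],(390,390),interpolation=cv2.INTER_CUBIC); b=cv2.resize(f[217:247,251:281],(390,390),interpolation=cv2.INTER_CUBIC)
cv2.imwrite('pics/sm.png',np.hstack([a,b]))
t=cam('top'); f=t['frame']; a=cv2.resize(f[157:187,268:298],(390,390),interpolation=cv2.INTER_CUBIC); b=cv2.resize(f[157:187,243:273],(390,390),interpolation=cv2.INTER_CUBIC)
g=np.clip((np.hstack([a,b]).astype(float)-90)*255/165,0,255).astype(np.uint8)
cv2.imwrite('pics/smt.png',g)
"
```

```text
(no output)
```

View pics/sm.png

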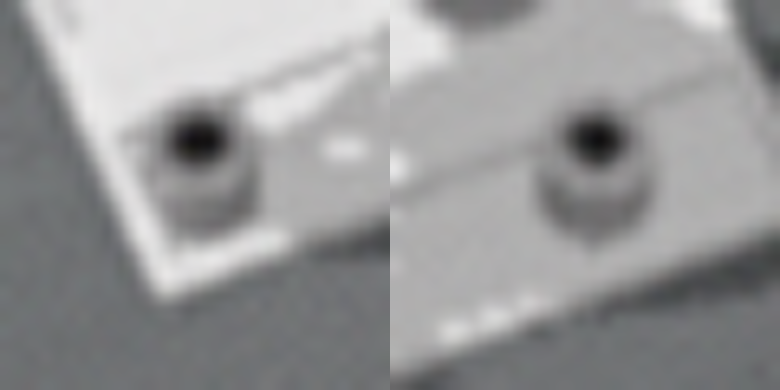

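View pics/smt.png

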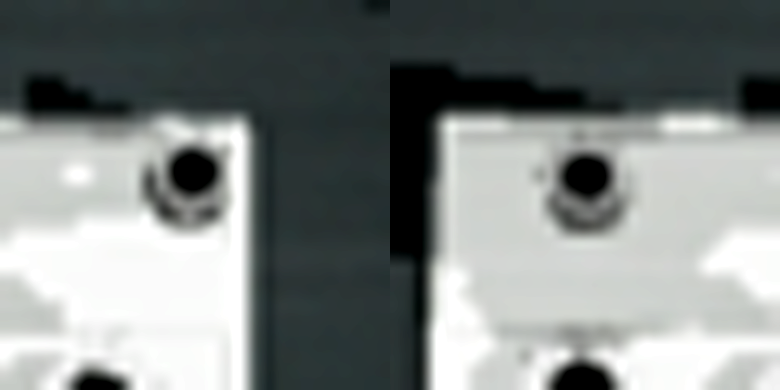

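```bash
python3 -c "
from h import *
out=[]
for n,z0 in (('scene',(217,228)),('top',(266,155))):
    r=cam(n); k=13; x0,y0=z0; a=cv2.resize(r['frame'][y0:y0+34,x0:x0+34],None,fx=k,fy=k,interpolation=cv2.INTER_CUBIC)
    a=np.clip((a.astype(float)-60)*255/195,0,255).astype(np.uint8)
    for z,c in ((.031,(0,0,255)),(.003,(255,0,0))):
        P=[proj(r,[.6183+.015*np.cos(t),-.0658+.015*np.sin(t),z]) for t in np.linspace(0,6.28,40)]
        cv2.polylines(a,[np.array([((u-x0+.5)*k-.5,(v-y0+.5)*k-.5) for u,v in P]).astype(int)],True,c,1)
    out.append(a[:,:390])
cv2.imwrite('pics/ov.png',np.hstack(out))
"
```

```text
(no output)
```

View pics/ov.png

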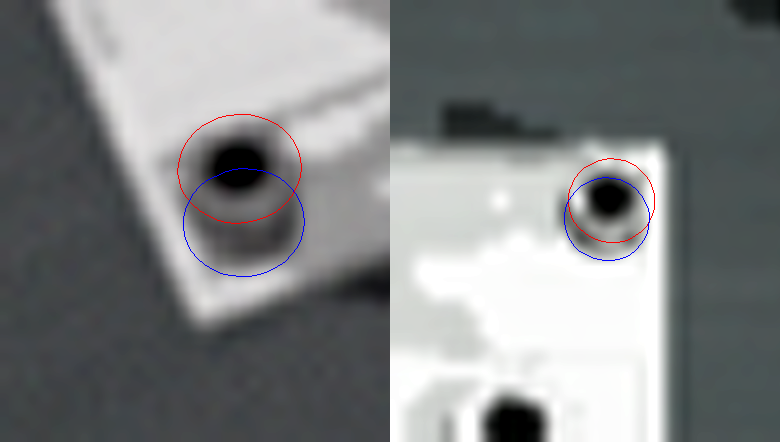

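Request:
apply_moves --pt "60 0 0 0 0 -0.14 0" --pt "60 0 0 0 0 -0.14 0" --pt "60 0 0 0 0 -0.14 0" --pt "60 0 0 0 0 -0.14 0" --pt "60 0 0 0 0 -0.14 0" --grip_force 20

```text
t: 35.55
tcp_pos: [0.5538, -0.2144, 0.2618]
ee_rot: [-1.572, 0.005, -0.279]
ft_force: [-0.4, 0.8, -1.0]
finger_gap: 0.06
```

Request:
apply_moves --pt "60 0 0 0 0 -0.14 0" --pt "60 0 0 0 0 -0.11 0" --pt "60 0 0 0 0 0 0" --pt "60 0 0 0 0 0 0" --pt "60 0 0 0 0 0 0"

```text
t: 36.05
tcp_pos: [0.553, -0.214, 0.2622]
ee_rot: [-1.57, 0.004, -0.036]
ft_force: [-0.6, 0.4, 0.1]
finger_gap: 0.0599
```

```bash
python3 -c "
from h import *
go([.6185,-.0660,.1],yaw=-.039)"
```

```text
t 36.0 at [ 0.553  -0.214   0.2622] [-1.57   0.004 -0.036] gap 59.9 F [-0.6  0.4  0.1] q [ 0.27  0.41  0.03  1.9  -0.02  0.84  0.27]
  shift mm [ 60.8 162.  150.1] rot [-0.001  0.003 -0.004] rows>= 4.6
```

Request:
apply_moves --pt "50 15 0 37 0 0 0" --pt "50 15 0 37 0 0 0" --pt "50 15 0 38 0 0 0" --pt "50 16 40 38 0 0 0" --pt "50 0 40 0 0 0 0"

```text
t: 36.55
tcp_pos: [0.6212, -0.0626, 0.1888]
ee_rot: [-1.566, -0.004, -0.026]
ft_force: [-0.1, 0.3, 0.1]
finger_gap: 0.0502
```

Request:
apply_moves --pt "50 0 40 0 0 0 0" --pt "50 0 40 0 0 0 0" --pt "50 0 20 0 0 0 0" --pt "50 0 0 0 0 0 0" --pt "50 0 0 0 0 0 0"

```text
t: 37.05
tcp_pos: [0.6163, -0.0706, 0.0877]
ee_rot: [-1.57, 0.004, -0.035]
ft_force: [0.6, -0.9, 0.3]
finger_gap: 0.0498
```

Request:
apply_moves --pt "50 0 0 0 0 0 0" --pt "50 0 0 0 0 0 0"

```text
t: 37.25
tcp_pos: [0.6171, -0.0707, 0.0893]
ee_rot: [-1.57, 0.001, -0.035]
ft_force: [-0.8, -0.9, -0.7]
finger_gap: 0.0502
```

```bash
python3 -c "
from h import *
go([.6185,-.0660,.033],yaw=-.039)
s=cam('scene');crop(s,205,200,75,60,10,'n1')"
```

```text
t 37.2 at [ 0.6171 -0.0707  0.0893] [-1.57e+00  1.00e-03 -3.50e-02] gap 50.2 F [-0.8 -0.9 -0.7] q [ 0.04  0.67 -0.    1.95 -0.    0.52  0.01]
  shift mm [ 1.3 56.3  4.8] rot [-0.001  0.004 -0.001] rows>= 1.1
```

View pics/n1.png

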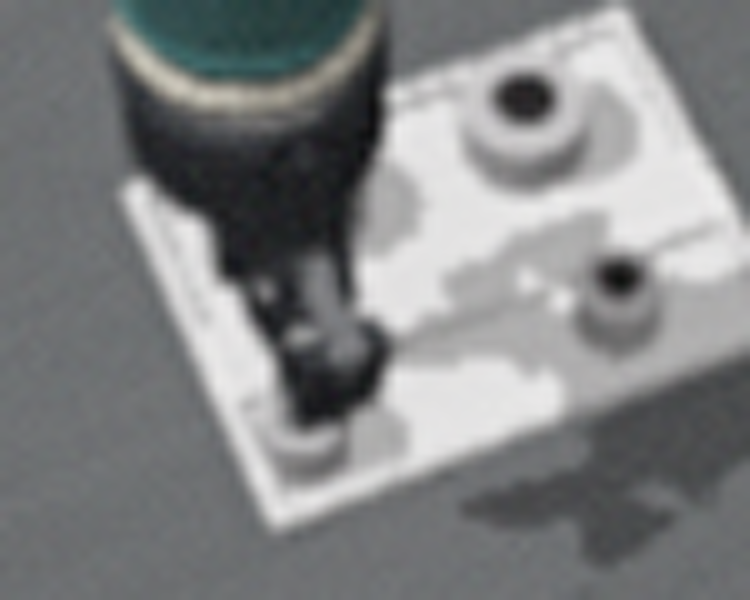

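Request:
apply_moves --pt "50 1 30 5 0 0 0" --pt "50 0 20 0 0 0 0" --pt "50 0 6 0 0 0 0" --pt "50 0 0 0 0 0 0" --pt "50 0 0 0 0 0 0"

```text
t: 37.8
tcp_pos: [0.6175, -0.0659, 0.0326]
ee_rot: [-1.57, 0.002, -0.035]
ft_force: [0.3, 0.2, 0.3]
finger_gap: 0.0498
```

Request:
apply_moves --pt "25 0 0 0 0 0 0" --pt "25 0 0 0 0 0 0" --pt "25 0 0 0 0 0 0" --pt "25 0 0 0 0 0 0" --pt "25 0 0 0 0 0 0"

```text
t: 38.3
tcp_pos: [0.6177, -0.0658, 0.0329]
ee_rot: [-1.57, 0.002, -0.034]
ft_force: [-0.4, 0.1, 6.4]
finger_gap: 0.0295
```

Request:
apply_moves --pt "25 0 -3 0 0 0 0" --pt "25 0 0 12 0 0 0" --pt "25 0 0 13 0 0 0" --pt "25 0 2 0 0 0 0" --pt "25 0 0 0 0 0 0"

```text
t: 38.8
tcp_pos: [0.6179, -0.0365, 0.0329]
ee_rot: [-1.567, 0.004, -0.03]
ft_force: [-0.7, 2.9, 4.5]
finger_gap: 0.029
```

Request:
apply_moves --pt "25 0 0 0 0 0 0" --pt "25 0 0 0 0 0 0" --pt "40 0 0 0 0 0 0" --pt "40 0 0 0 0 0 0" --pt "45 0 0 0 0 0 0"

```text
t: 39.3
tcp_pos: [0.6171, -0.042, 0.0322]
ee_rot: [-1.571, 0.005, -0.036]
ft_force: [-0.1, -0.7, -0.5]
finger_gap: 0.045
```

Request:
apply_moves --pt "45 0 -20 0 0 0 0" --pt "50 0 -40 0 0 0 0" --pt "60 0 -50 0 0 0 0" --pt "60 -10 -50 0 0 0.1 0" --pt "60 -20 -50 0 0 0.14 0"

```text
t: 39.8
tcp_pos: [0.591, -0.0392, 0.2402]
ee_rot: [-1.571, 0.002, -0.281]
ft_force: [1.1, 0.0, -0.1]
finger_gap: 0.0598
```

Request:
apply_moves --pt "60 -40 -10 30 0 0.14 0" --pt "60 -40 0 30 0 0.14 0" --pt "60 -40 0 30 0 0.13 0" --pt "60 0 0 0 0 0 0" --pt "60 0 0 0 0 0 0"

```text
t: 40.3
tcp_pos: [0.517, 0.0923, 0.2483]
ee_rot: [-1.573, 0.004, -0.68]
ft_force: [-0.2, -0.5, 0.7]
finger_gap: 0.06
```

```bash
python3 boss.py; python3 -c "
from h import *
go([.435,.179,.27],yaw=-.768)
s=cam('scene');crop(s,80,225,75,60,10,'bo')
b=1
"
```

```text
scene 242.5 237.2 A 3.8 [ 0.6179 -0.0393] wide-frame [ 78.4 -45.7] narrow-frame [  0.4 -45.6]
scene 234.5 216.8 A 12.4 [ 0.5372 -0.031 ] wide-frame [ -2.5 -40.6] narrow-frame [-80.6 -40.5]
scene 257.1 209.4 A 12.7 [0.5433 0.0488] wide-frame [ 0.4 39.4] narrow-frame [-77.6  39.5]
top 275.1 187.4 A 6.8 [ 0.539  -0.0296] wide-frame [ -0.8 -39.1] narrow-frame [-78.8 -39. ]
t 40.4 at [0.5181 0.0894 0.2483] [-1.573  0.003 -0.686] gap 59.9 F [ 0.6 -0.9 -0.1] q [-0.4   0.35  0.18  2.06 -0.09  0.75 -0.85]
  shift mm [ 152.3   99.1 -471.6] rot [0. 0. 0.] rows>= 10.1
t 40.4 at [0.5181 0.0894 0.2483] [-1.573  0.003 -0.686] gap 59.9 F [ 0.6 -0.9 -0.1] q [-0.4   0.35  0.18  2.06 -0.09  0.75 -0.85]
  shift mm [-121.1  -21.4   16.6] rot [ 0.003  0.082 -0.003] rows>= 2.5
```

View pics/bz.png

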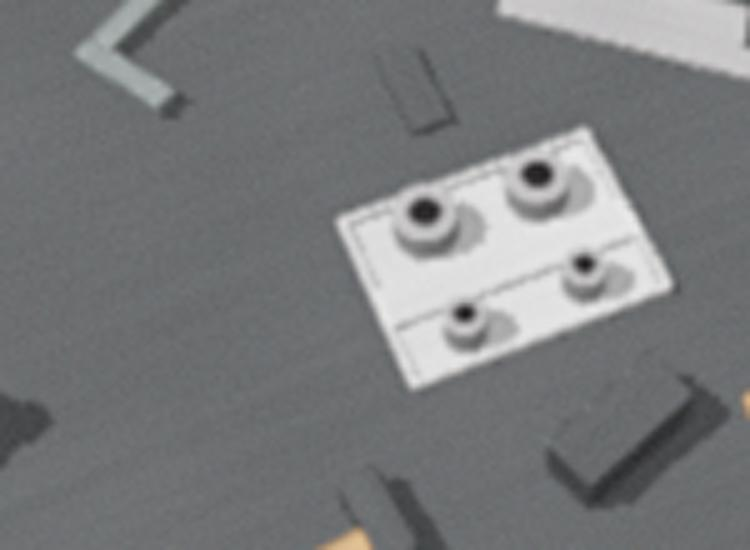

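View pics/bo.png

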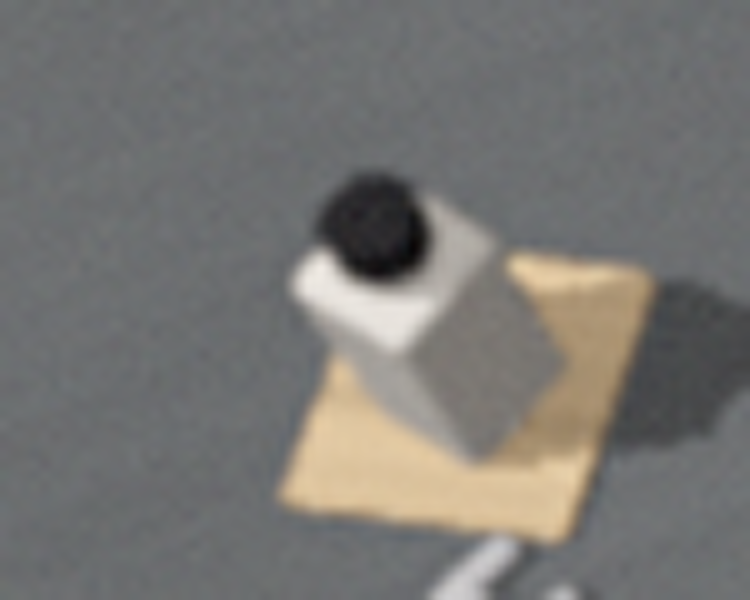

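```bash
python3 -c "
from h import *
s=cam('scene');t=cam('top')
print(onz(t,361.2,183.6,.12),onz(s,117.5,247.5,.12),tri(s,(117.5,247.5),t,(361.2,183.6)))
# bottom front corner at plate height
print(onz(s,80+47.5-.5,225+46,.005), proj(s,[.531,-.3955,.005]))"
```

```text
[ 0.52986631 -0.39384656  0.12      ] [ 0.53814451 -0.39363593  0.12      ] (array([ 0.53184036, -0.39556648,  0.11044598]), np.float64(0.0013629030625341917))
[ 0.5570299  -0.40263113  0.005     ] [127.06321691 263.05663044]
```

Request:
apply_moves --pt "50 -40 0 6 0 0.04 0" --pt "50 -40 0 6 0 0.04 0" --pt "50 -41 0 4 0 0 0" --pt "50 0 0 0 0 0 0" --pt "50 0 0 0 0 0 0"

```text
t: 41.05
tcp_pos: [0.4378, 0.1831, 0.2488]
ee_rot: [-1.573, 0.003, -0.764]
ft_force: [-0.4, -1.0, 0.1]
finger_gap: 0.05
```

Request:
apply_moves --pt "50 0 20 0 0 0 0" --pt "50 0 20 0 0 0 0" --pt "50 0 0 0 0 0 0" --pt "50 0 0 0 0 0 0" --pt "50 0 0 0 0 0 0"

```text
t: 41.55
tcp_pos: [0.4388, 0.1828, 0.2096]
ee_rot: [-1.572, 0.003, -0.766]
ft_force: [-0.4, 0.3, -0.3]
finger_gap: 0.0498
```

```bash
python3 -c "
from h import *
go([.435,.179,.15],yaw=-.768)
s=cam('scene');t=cam('top');crop(s,245,135,75,60,10,'r1');crop(t,195,180,60,50,12,'r1t')"
```

```text
t 41.5 at [0.4388 0.1828 0.2096] [-1.572  0.003 -0.766] gap 49.8 F [-0.4  0.3 -0.3] q [-0.61  0.34  0.16  2.2  -0.1   0.61 -1.15]
  shift mm [ 0.  59.6 -5.3] rot [ 0.001  0.002 -0.003] rows>= 1.2
```

View pics/r1.png

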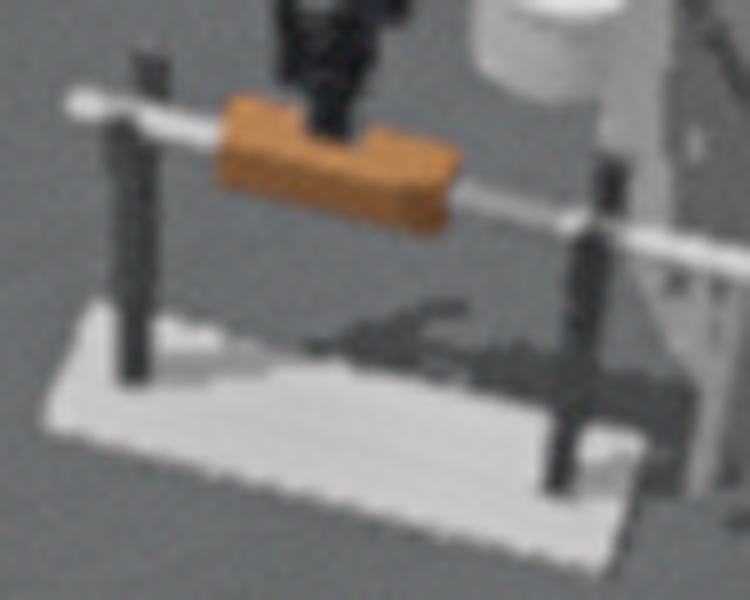

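View pics/r1t.png

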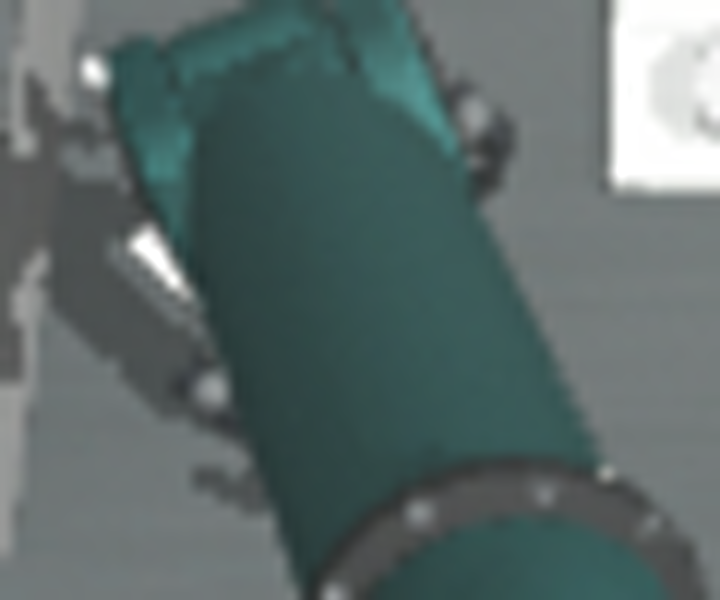

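Request:
apply_moves --pt "50 0 0 -5 0 0 0" --pt "50 0 25 0 0 0 0" --pt "50 0 20 0 0 0 0" --pt "50 0 12 0 0 0 0" --pt "50 0 3 0 0 0 0"

```text
t: 42.15
tcp_pos: [0.4331, 0.1794, 0.148]
ee_rot: [-1.575, 0.004, -0.764]
ft_force: [0.8, 0.3, -0.1]
finger_gap: 0.0496
```

Request:
apply_moves --pt "50 0 0 0 0 0 0" --pt "50 0 0 0 0 0 0" --pt "50 0 0 0 0 0 0"

```text
t: 42.45
tcp_pos: [0.4344, 0.18, 0.1495]
ee_rot: [-1.571, 0.003, -0.764]
ft_force: [-0.1, -0.2, -0.2]
finger_gap: 0.05
```

```bash
python3 -c "
from h import *
go([.435,.179,.15],yaw=-.768)
s=cam('scene');crop(s,245,135,75,60,10,'r2')"
```

```text
t 42.5 at [0.4344 0.18   0.1495] [-1.571  0.003 -0.764] gap 50.0 F [-0.1 -0.2 -0.2] q [-0.58  0.44  0.13  2.25 -0.13  0.45 -1.12]
  shift mm [ 1.2 -0.5 -0.3] rot [ 0.001  0.004 -0.003] rows>= 0.0
```

View pics/r2.png

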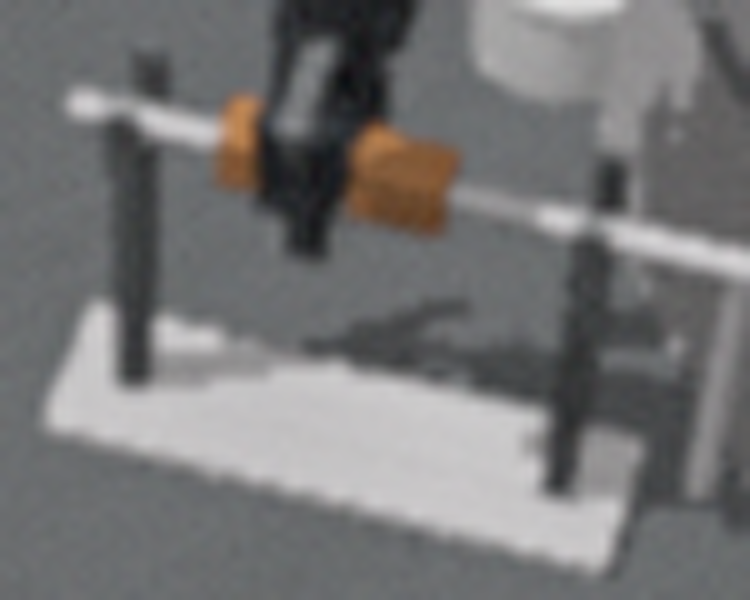

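Request:
apply_moves --pt "10 0 0 0 0 0 0" --pt "10 0 0 0 0 0 0" --pt "10 0 0 0 0 0 0" --pt "10 0 0 0 0 0 0" --pt "10 0 0 0 0 0 0" --grip_force 80

```text
t: 43.0
tcp_pos: [0.4341, 0.1799, 0.1493]
ee_rot: [-1.572, 0.003, -0.764]
ft_force: [-1.1, -0.0, 6.3]
finger_gap: 0.0206
```

Request:
apply_moves --pt "10 0 0 0 0 0 0" --pt "10 0 0 0 0 0 0" --pt "10 0 0 0 0 0 0"

```text
t: 43.3
tcp_pos: [0.434, 0.1799, 0.1493]
ee_rot: [-1.572, 0.003, -0.764]
ft_force: [-0.3, -1.3, 5.6]
finger_gap: 0.0204
```

```bash
python3 -c "
from h import *
go([.435,.179,.15],yaw=-.768)"
```

```text
t 43.3 at [0.434  0.1799 0.1493] [-1.572  0.003 -0.764] gap 20.4 F [-0.3 -1.3  5.6] q [-0.58  0.44  0.13  2.25 -0.13  0.45 -1.12]
  shift mm [ 1.4 -0.7 -0. ] rot [ 0.002  0.004 -0.003] rows>= 0.0
```

Request:
apply_moves --pt "10 0 -10 0 0 0 0" --pt "10 0 -20 0 0 0 0" --pt "10 0 -30 0 0 0 0" --pt "10 0 -30 0 0 0 0" --pt "10 0 -30 0 0 0 0"

```text
t: 43.8
tcp_pos: [0.4335, 0.1792, 0.27]
ee_rot: [-1.574, 0.004, -0.765]
ft_force: [0.9, 0.9, -1.3]
finger_gap: 0.0208
```

Request:
apply_moves --pt "10 0 0 0 0 0 0" --pt "10 0 0 0 0 0 0" --pt "10 0 0 0 0 0 0"

```text
t: 44.1
tcp_pos: [0.4331, 0.1791, 0.2677]
ee_rot: [-1.576, 0.005, -0.764]
ft_force: [0.1, 0.7, -2.6]
finger_gap: 0.0209
```

```bash
python3 -c "
from h import *
go([.4735,.22,.27],yaw=-.123)
s=cam('scene');crop(s,245,90,130,100,6,'r3')"
```

```text
t 44.1 at [0.4331 0.1791 0.2677] [-1.576  0.005 -0.764] gap 20.9 F [ 0.1  0.7 -2.6] q [-0.64  0.25  0.18  2.15 -0.07  0.75 -1.18]
  shift mm [ 0.9 -2.6 57.5] rot [ 0.003 -0.641 -0.006] rows>= 4.3
```

View pics/r3.png

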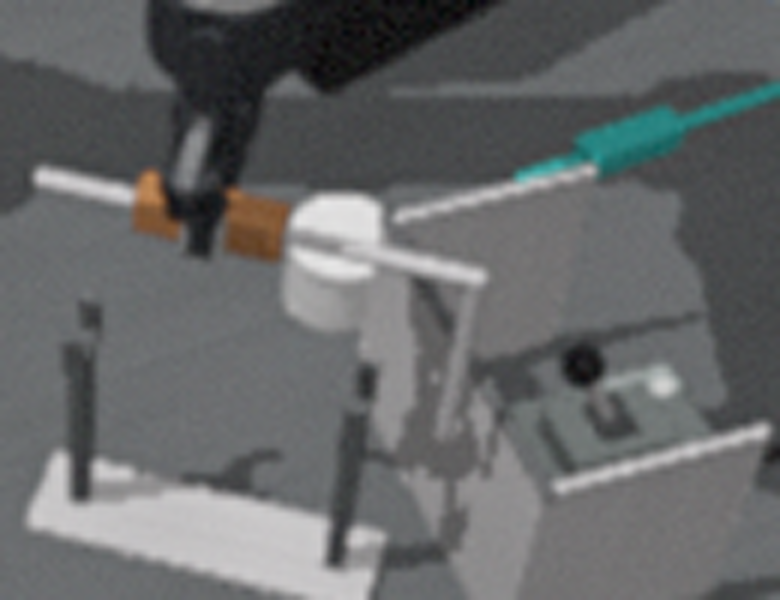

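Request:
apply_moves --pt "10 0 -20 0 0 0 0" --pt "10 0 -20 0 0 0 0" --pt "10 0 0 0 0 -0.13 0" --pt "10 0 0 0 0 -0.13 0" --pt "10 0 0 0 0 -0.13 0"

```text
t: 44.65
tcp_pos: [0.4337, 0.1793, 0.3075]
ee_rot: [-1.574, 0.006, -0.369]
ft_force: [-0.8, -0.2, -1.8]
finger_gap: 0.0207
```

Request:
apply_moves --pt "10 0 0 0 0 -0.13 0" --pt "10 0 0 0 0 -0.12 0" --pt "10 0 0 0 0 0 0" --pt "10 0 0 0 0 0 0" --pt "10 0 0 0 0 0 0"

```text
t: 45.15
tcp_pos: [0.4343, 0.1795, 0.3082]
ee_rot: [-1.571, 0.005, -0.126]
ft_force: [0.2, -0.6, -2.3]
finger_gap: 0.021
```

```bash
cat >> h.py <<'E'
EX=np.array([.4997,.4334]); EY=1.448
def ext(x,y=0): return EX+x*np.array([np.cos(EY),np.sin(EY)])+y*np.array([-np.sin(EY),np.cos(EY)])
E
python3 -c "
from h import *
p=ext(-.22); print(p)
go([*p,.305],yaw=-.123)
s=cam('scene');crop(s,245,90,130,100,6,'r4')"
```

```text
[0.47275265 0.2150566 ]
t 45.1 at [0.4343 0.1795 0.3082] [-1.571  0.005 -0.126] gap 21.0 F [ 0.2 -0.6 -2.3] q [-0.56  0.19  0.09  2.1  -0.03  0.85 -0.58]
  shift mm [33.7  3.1 40.2] rot [ 0.    -0.003 -0.005] rows>= 1.1
```

View pics/r4.png

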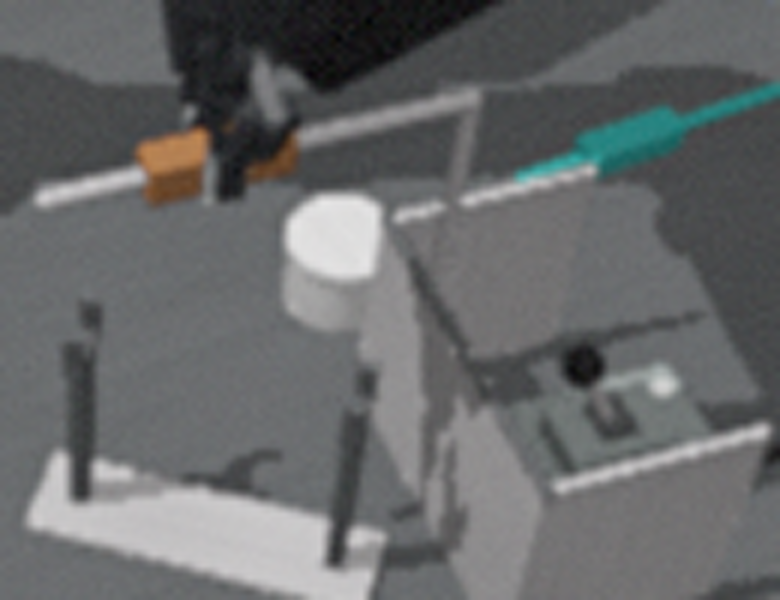

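Request:
apply_moves --pt "10 11 0 13 0 0 0" --pt "10 11 0 13 0 0 0" --pt "10 12 0 14 0 0 0" --pt "10 0 0 0 0 0 0" --pt "10 0 0 0 0 0 0"

```text
t: 45.7
tcp_pos: [0.4728, 0.2149, 0.3084]
ee_rot: [-1.571, 0.005, -0.124]
ft_force: [-0.1, -0.9, -1.6]
finger_gap: 0.0205
```

Request:
apply_moves --pt "10 0 0 0 0 0 0" --pt "10 0 0 0 0 0 0" --pt "10 0 0 0 0 0 0"

```text
t: 46.0
tcp_pos: [0.4727, 0.2146, 0.3087]
ee_rot: [-1.571, 0.005, -0.125]
ft_force: [0.0, 0.4, -2.0]
finger_gap: 0.0208
```

```bash
python3 -c "
from h import *
p=ext(-.22); print(p)
go([*p,.212],yaw=-.123)
s=cam('scene');crop(s,245,90,130,100,6,'r5');t=cam('top');crop(t,145,155,75,60,10,'r5t')"
```

```text
[0.47275265 0.2150566 ]
t 46.0 at [0.4727 0.2146 0.3087] [-1.571  0.005 -0.125] gap 20.8 F [ 0.   0.4 -2. ] q [-0.58  0.26  0.08  2.01 -0.03  0.88 -0.6 ]
  shift mm [ 0.4 96.7  0.5] rot [-0.    -0.002 -0.005] rows>= 1.9
```

View pics/r5.png

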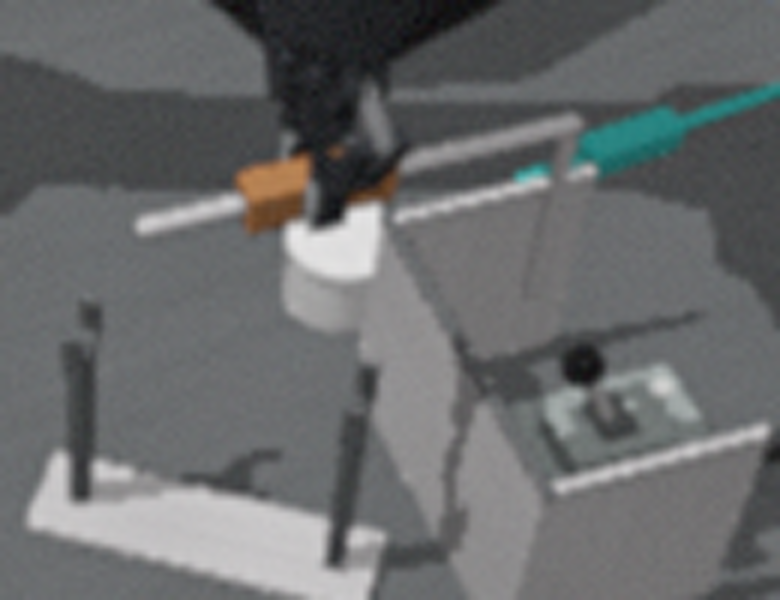

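View pics/r5t.png

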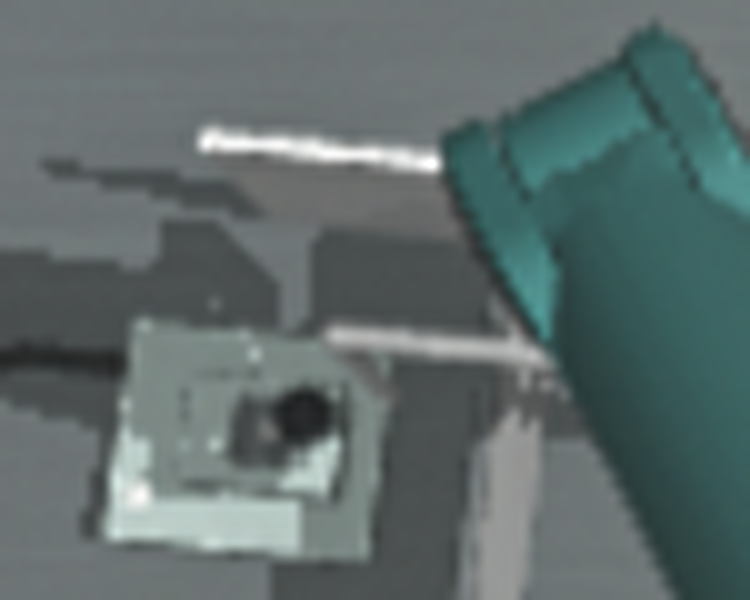

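```bash
python3 -c "
from h import *
s=cam('scene');t=cam('top')
p=ext(-.08);print(p, tri(s,(341.0,110),t,(177.8,188.0)), onz(t,177.8,188,.309),proj(s,[*p,.307]),proj(t,[*p,.307]), 'foot exp',proj(s,[*p,.187]),'foot obs',245+530/6,90+297/6)"
```

```text
[0.48990096 0.3540024 ] (array([0.49149643, 0.35553697, 0.30736251]), np.float64(0.0008517472591791198)) [0.49094535 0.35486197 0.309     ] [340.12131919 109.93404213] [178.11662266 188.3636964 ] foot exp [333.43863792 137.51878786] foot obs 333.3333333333333 139.5
```

Request:
apply_moves --pt "10 0 25 0 0 0 0" --pt "10 0 25 0 0 0 0" --pt "10 0 25 0 0 0 0" --pt "10 0 20 0 0 0 0" --pt "10 0 0 0 0 0 0"

```text
t: 46.7
tcp_pos: [0.4709, 0.2143, 0.2113]
ee_rot: [-1.574, 0.009, -0.124]
ft_force: [-0.3, 0.3, -1.6]
finger_gap: 0.0207
```

Request:
apply_moves --pt "10 0 0 0 0 0 0" --pt "10 0 0 0 0 0 0"

```text
t: 46.9
tcp_pos: [0.4738, 0.2157, 0.2149]
ee_rot: [-1.569, 0.002, -0.124]
ft_force: [0.6, 0.3, -1.8]
finger_gap: 0.0207
```

```bash
python3 -c "
from h import *
p=ext(-.124); print(p)
go([*p,.212],yaw=-.123)
s=cam('scene');crop(s,285,100,100,80,8,'r6')"
```

```text
[0.48451149 0.31033372]
t 46.9 at [0.4738 0.2157 0.2149] [-1.569  0.002 -0.124] gap 20.7 F [ 0.6  0.3 -1.8] q [-0.57  0.38  0.07  2.1  -0.05  0.66 -0.59]
  shift mm [-1.1  3.1 95.2] rot [-0.002 -0.001 -0.002] rows>= 1.9
```

View pics/r6.png

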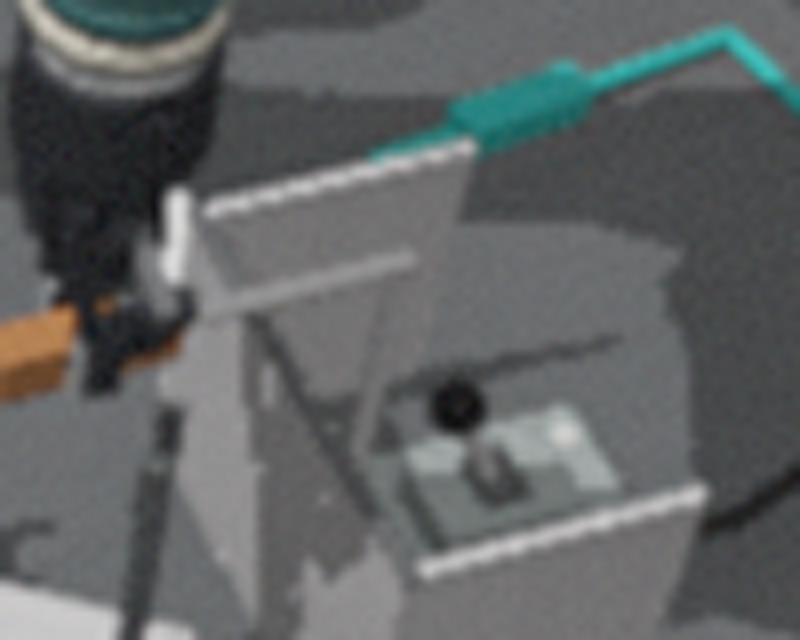

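Request:
apply_moves --pt "10 0 2 12 0 0 0" --pt "10 0 0 12 0 0 0" --pt "10 0 0 12 0 0 0" --pt "10 0 0 12 0 0 0" --pt "10 0 0 12 0 0 0"

```text
t: 47.45
tcp_pos: [0.4802, 0.276, 0.2117]
ee_rot: [-1.571, 0.004, -0.124]
ft_force: [0.6, -0.5, -0.8]
finger_gap: 0.021
```

Request:
apply_moves --pt "10 0 0 12 0 0 0" --pt "10 0 0 10 0 0 0" --pt "10 0 0 10 0 0 0" --pt "10 0 0 0 0 0 0" --pt "10 0 0 0 0 0 0"

```text
t: 47.95
tcp_pos: [0.4843, 0.3071, 0.2117]
ee_rot: [-1.57, 0.004, -0.124]
ft_force: [0.4, 0.4, -2.4]
finger_gap: 0.0206
```

```bash
python3 -c "
from h import *
p=ext(-.122); print(p)
go([*p,.212],yaw=-.123)
s=cam('scene');crop(s,285,100,100,80,8,'r7')"
```

```text
[0.48475647 0.31231866]
t 48.0 at [0.4843 0.3071 0.2117] [-1.57   0.004 -0.124] gap 20.6 F [ 0.4  0.4 -2.4] q [-0.69  0.45  0.06  1.99 -0.05  0.71 -0.72]
  shift mm [-0.1 -0.3  5.2] rot [-0.001 -0.001 -0.004] rows>= 0.1
```

View pics/r7.png

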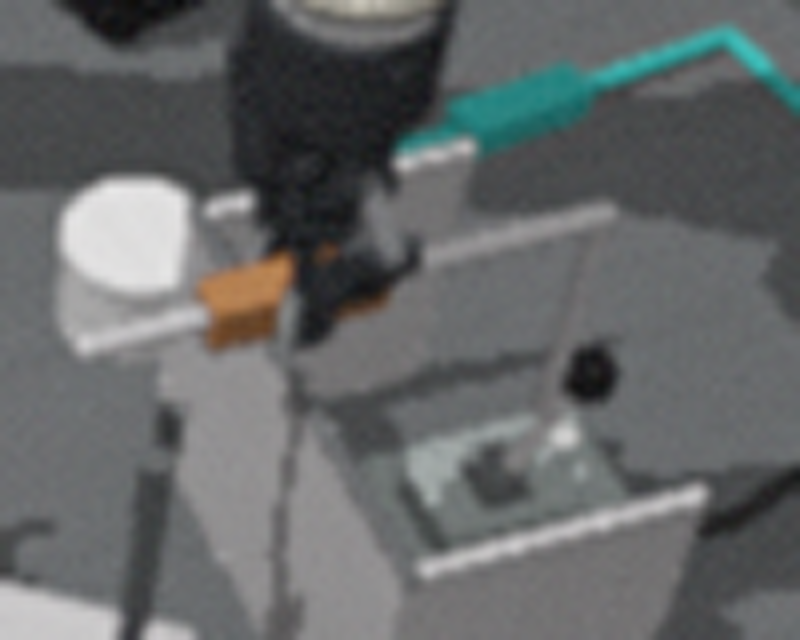

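```bash
python3 -c "
from h import *
s=cam('scene')
for x,z in ((.034,.103),(.027,.1066),(.020,.109)): print(x,np.arctan2(x,z-.042)+.508,proj(s,[*ext(x),z]))
print('obs',285+592.5/8-.5,100+372.5/8-.5)"
```

```text
0.034 1.0164893240796902 [358.62738017 146.63017075]
0.027 0.9038897788929601 [357.08157195 146.40721165]
0.02 0.798086932321028 [355.4519401  146.41520887]
obs 358.5625 146.0625
```

Request:
apply_moves --pt "10 0 0 4 0 0 0" --pt "10 0 0 3 0 0 0" --pt "10 0 0 0 0 0 0" --pt "10 0 0 0 0 0 0" --pt "10 0 0 0 0 0 0"

```text
t: 48.55
tcp_pos: [0.4852, 0.3099, 0.2125]
ee_rot: [-1.575, 0.005, -0.126]
ft_force: [-2.3, -8.8, 7.1]
finger_gap: 0.0203
```

```bash
python3 -c "
from h import *
go([*ext(-.122),.212],yaw=-.123)
s=cam('scene');crop(s,285,100,100,80,8,'r8')"
```

```text
t 48.5 at [0.4852 0.3099 0.2125] [-1.575  0.005 -0.126] gap 20.3 F [-2.3 -8.8  7.1] q [-0.7   0.45  0.07  1.98 -0.04  0.72 -0.73]
  shift mm [-0.8  0.5  2.3] rot [ 0.004 -0.003 -0.005] rows>= 0.0
```

View pics/r8.png

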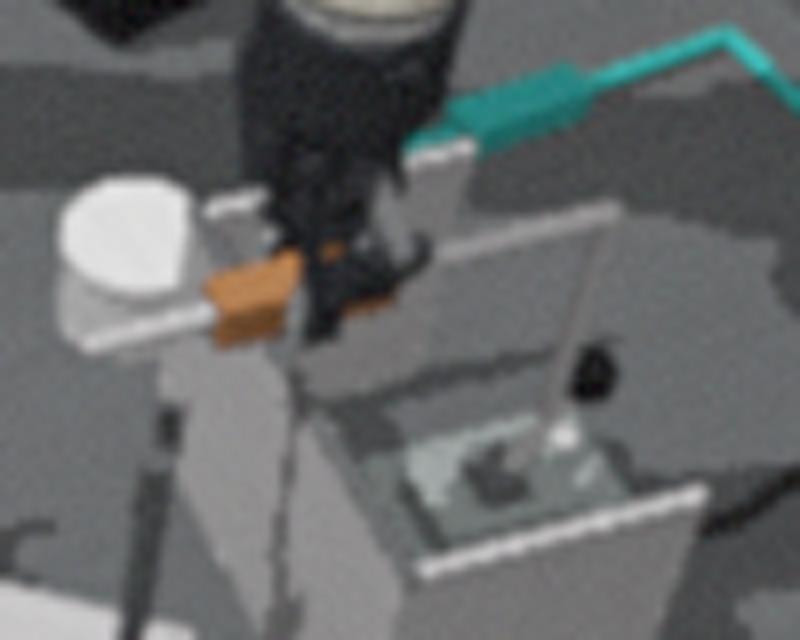

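Request:
apply_moves --pt "10 0 0 -10 0 0 0" --pt "10 0 0 -22 0 0 0" --pt "10 0 0 -25 0 0 0" --pt "10 0 0 -25 0 0 0" --pt "10 0 0 -18 0 0 0"

```text
t: 49.1
tcp_pos: [0.4718, 0.211, 0.2114]
ee_rot: [-1.572, 0.005, -0.126]
ft_force: [-0.1, -1.2, -2.0]
finger_gap: 0.0208
```

Request:
apply_moves --pt "10 0 0 0 0 0 0" --pt "10 0 -25 0 0 0 0" --pt "10 0 -25 0 0 0 0" --pt "10 0 -25 0 0 0 0" --pt "10 0 -22 0 0 0 0"

```text
t: 49.6
tcp_pos: [0.4733, 0.2152, 0.31]
ee_rot: [-1.569, 0.003, -0.123]
ft_force: [-0.0, 0.3, -1.8]
finger_gap: 0.0206
```

```bash
python3 -c "
from h import *
go([.434,.1798,.30],yaw=-.764)
s=cam('scene');crop(s,285,100,100,80,8,'r9')"
```

```text
t 49.6 at [0.4733 0.2152 0.31  ] [-1.569  0.003 -0.123] gap 20.6 F [-0.   0.3 -1.8] q [-0.58  0.26  0.08  2.   -0.03  0.88 -0.6 ]
  shift mm [-34.6  10.  -40. ] rot [-0.001  0.641 -0.004] rows>= 4.3
```

View pics/r9.png

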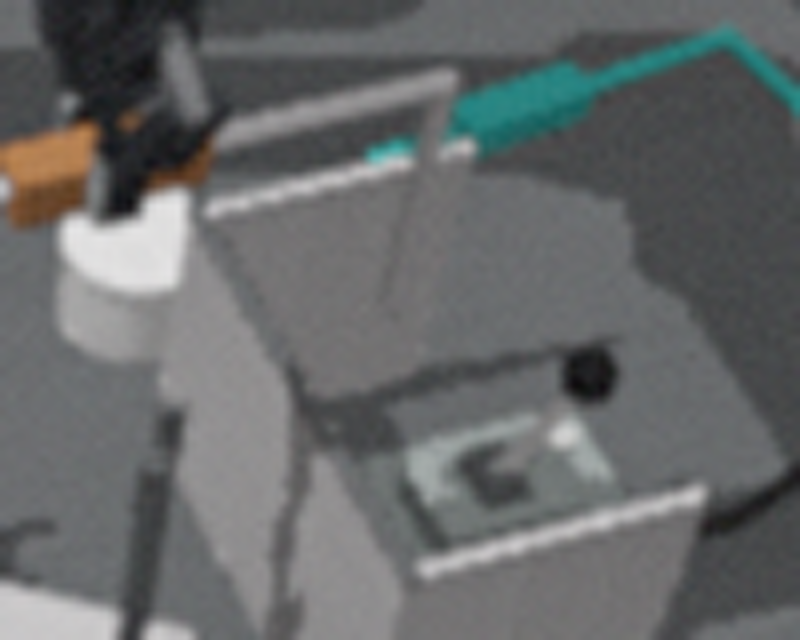

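Toggle stayed over (knob at crop 590,373 → on position). Back to the cradle, reversing the way.

Request:
apply_moves --pt "10 -11 0 -13 0 0 0" --pt "10 -11 0 -13 0 0 0" --pt "10 -12 0 -14 0 0 0" --pt "10 0 0 0 0 0.13 0" --pt "10 0 0 0 0 0.13 0"

```text
t: 50.15
tcp_pos: [0.4337, 0.1788, 0.3084]
ee_rot: [-1.571, 0.005, -0.389]
ft_force: [1.0, 0.7, -2.0]
finger_gap: 0.0206
```

Request:
apply_moves --pt "10 0 0 0 0 0.13 0" --pt "10 0 0 0 0 0.13 0" --pt "10 0 0 0 0 0.12 0" --pt "10 0 0 0 0 0 0" --pt "10 0 0 0 0 0 0"

```text
t: 50.65
tcp_pos: [0.4341, 0.1791, 0.3085]
ee_rot: [-1.573, 0.004, -0.761]
ft_force: [-0.7, 0.0, -1.6]
finger_gap: 0.0205
```

Request:
apply_moves --pt "10 0 30 0 0 0 0" --pt "10 0 30 0 0 0 0" --pt "10 0 30 0 0 0 0" --pt "10 0 0 0 0 0 0" --pt "10 0 0 0 0 0 0"

```text
t: 51.15
tcp_pos: [0.4341, 0.1788, 0.2189]
ee_rot: [-1.574, 0.004, -0.763]
ft_force: [0.9, -0.3, -0.3]
finger_gap: 0.0207
```

Request:
apply_moves --pt "10 0 0 0 0 0 0" --pt "10 0 0 0 0 0 0" --pt "10 0 0 0 0 0 0"

```text
t: 51.45
tcp_pos: [0.4347, 0.1791, 0.22]
ee_rot: [-1.571, 0.003, -0.764]
ft_force: [0.2, 0.1, -1.4]
finger_gap: 0.0209
```

```bash
python3 -c "
from h import *
go([.434,.1799,.1515],yaw=-.764)
s=cam('scene');crop(s,235,100,100,80,8,'r10')"
```

```text
t 51.5 at [0.4347 0.1791 0.22  ] [-1.571  0.003 -0.764] gap 20.9 F [ 0.2  0.1 -1.4] q [-0.62  0.32  0.17  2.2  -0.09  0.63 -1.15]
  shift mm [-0.9 68.5  0.1] rot [-0.    -0.    -0.003] rows>= 1.4
```

View pics/r10.png

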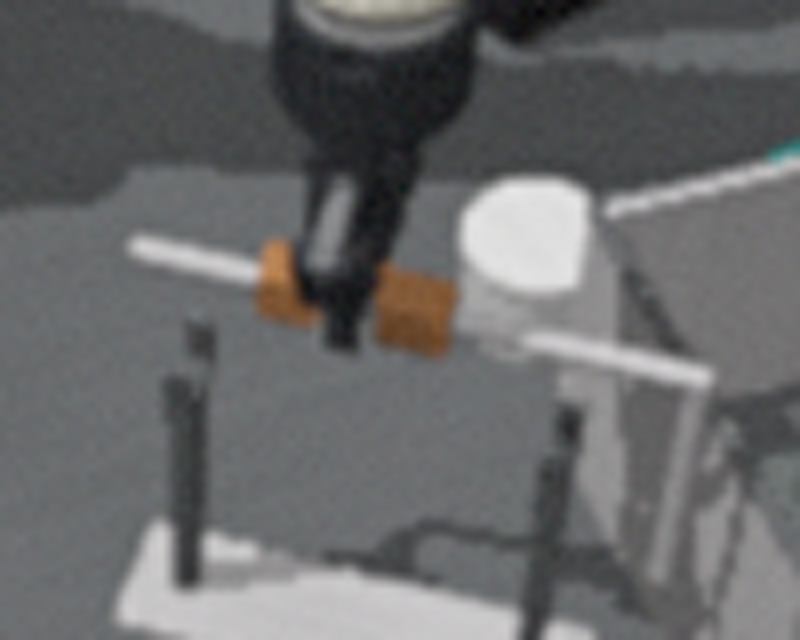

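Request:
apply_moves --pt "10 -1 20 0 0 0 0" --pt "10 0 20 0 0 0 0" --pt "10 0 15 0 0 0 0" --pt "10 0 10 0 0 0 0" --pt "10 0 0 0 0 0 0"

```text
t: 52.0
tcp_pos: [0.4325, 0.1793, 0.1531]
ee_rot: [-1.575, 0.004, -0.764]
ft_force: [-0.5, -0.7, -2.3]
finger_gap: 0.0207
```

Request:
apply_moves --pt "10 0 2 0 0 0 0" --pt "10 0 0 0 0 0 0" --pt "10 0 0 0 0 0 0" --pt "10 0 0 0 0 0 0"

```text
t: 52.4
tcp_pos: [0.4333, 0.1797, 0.1523]
ee_rot: [-1.572, 0.003, -0.764]
ft_force: [0.3, -0.1, -2.6]
finger_gap: 0.0209
```

```bash
python3 -c "
from h import *
go([.434,.1799,.1495],yaw=-.764)
s=cam('scene');crop(s,235,120,100,80,8,'r11')"
```

```text
t 52.4 at [0.4333 0.1797 0.1523] [-1.572  0.003 -0.764] gap 20.9 F [ 0.3 -0.1 -2.6] q [-0.59  0.44  0.13  2.25 -0.13  0.46 -1.11]
  shift mm [0.4 2.8 0.7] rot [ 0.001 -0.    -0.003] rows>= 0.1
```

View pics/r11.png

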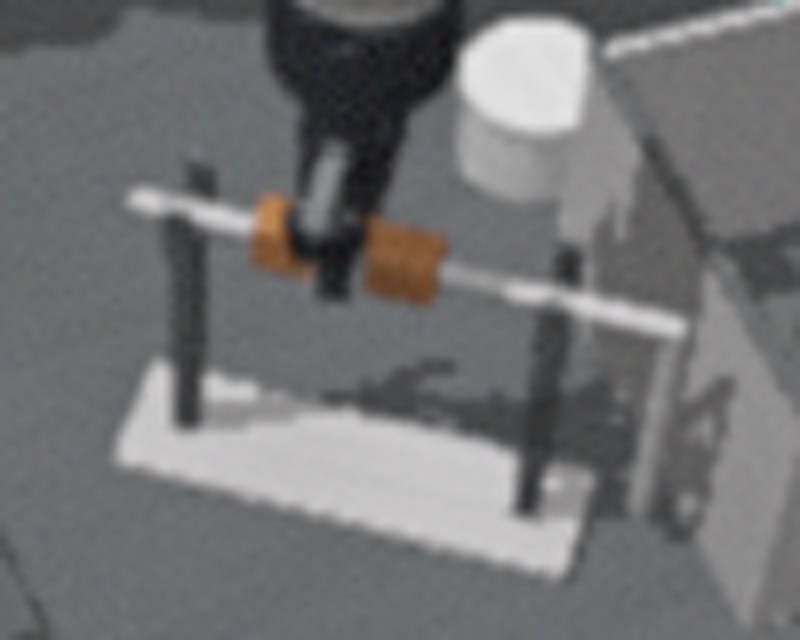

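Between both forks' prongs. Lower the last 3 mm, then release.

Request:
apply_moves --pt "10 0 2 0 0 0 0" --pt "10 0 1 0 0 0 0" --pt "10 0 0 0 0 0 0" --pt "10 0 0 0 0 0 0" --pt "10 0 0 0 0 0 0"

```text
t: 52.95
tcp_pos: [0.4331, 0.1796, 0.1493]
ee_rot: [-1.572, 0.004, -0.764]
ft_force: [-0.8, -0.3, 5.5]
finger_gap: 0.0206
```

Request:
apply_moves --pt "30 0 0 0 0 0 0" --pt "40 0 0 0 0 0 0" --pt "50 0 0 0 0 0 0" --pt "50 0 0 0 0 0 0" --pt "50 0 -10 0 0 0 0"

```text
t: 53.45
tcp_pos: [0.4322, 0.1791, 0.1582]
ee_rot: [-1.576, 0.004, -0.764]
ft_force: [0.8, 0.1, -0.3]
finger_gap: 0.0502
```

Request:
apply_moves --pt "50 0 -20 0 0 0 0" --pt "50 0 -30 0 0 0 0" --pt "50 0 -40 0 0 0 0" --pt "60 0 -40 0 0 0 0" --pt "60 40 -20 0 0 0 0"

```text
t: 53.95
tcp_pos: [0.4609, 0.1558, 0.3124]
ee_rot: [-1.568, 0.005, -0.755]
ft_force: [0.8, 0.7, -0.9]
finger_gap: 0.0604
```

Request:
apply_moves --pt "60 30 0 -20 0 0 0" --pt "60 40 0 -30 0 0 0" --pt "60 40 0 -30 0 0 0" --pt "60 0 0 0 0 0 0" --pt "60 0 0 0 0 0 0"

```text
t: 54.45
tcp_pos: [0.4864, 0.0163, 0.309]
ee_rot: [-1.572, 0.003, -0.768]
ft_force: [0.9, -0.3, 0.0]
finger_gap: 0.0601
```

```bash
python3 boss.py; python3 -c "
from h import *
s=cam('scene');t=cam('top');crop(s,235,110,150,110,5,'e1');crop(t,140,150,120,90,6,'e1t')
cv2.imwrite('pics/e2.png',cv2.resize(s['frame'],(800,600),interpolation=cv2.INTER_CUBIC))"
```

```text
scene 234.5 216.8 A 12.8 [ 0.5372 -0.0311] wide-frame [ -2.5 -40.6] narrow-frame [-80.5 -40.5]
scene 257.1 209.4 A 12.4 [0.5433 0.0489] wide-frame [ 0.5 39.6] narrow-frame [-77.6  39.6]
top 258.4 188.7 A 41.2 [0.5348 0.0451] wide-frame [-7.9 35.4] narrow-frame [-85.9  35.5]
top 255.2 169.4 A 8.5 [0.6238 0.0577] wide-frame [80.6 51.5] narrow-frame [ 2.5 51.5]
t 54.5 at [0.4863 0.019  0.3087] [-1.572  0.004 -0.763] gap 60.3 F [ 0.4  1.1 -0.1] q [-0.37  0.22  0.29  2.08 -0.09  0.86 -0.8 ]
  shift mm [ 162.8  158.6 -385.5] rot [0. 0. 0.] rows>= 9.0
```

View pics/e1.png

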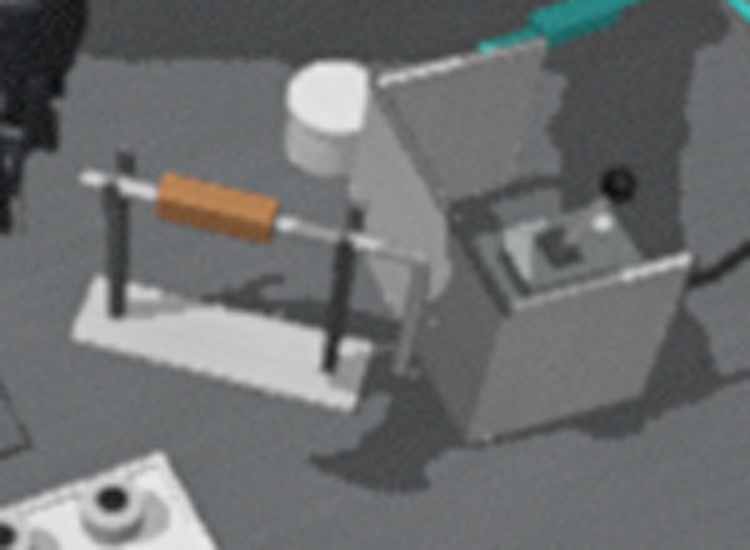

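View pics/e1t.png

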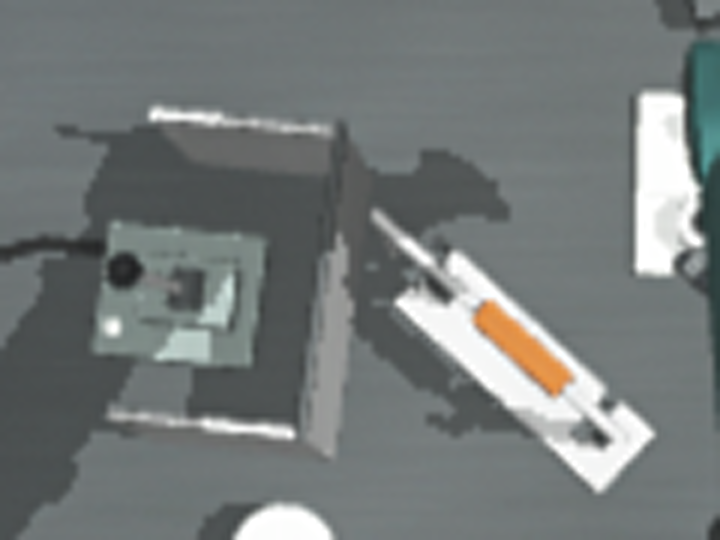

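View pics/e2.png

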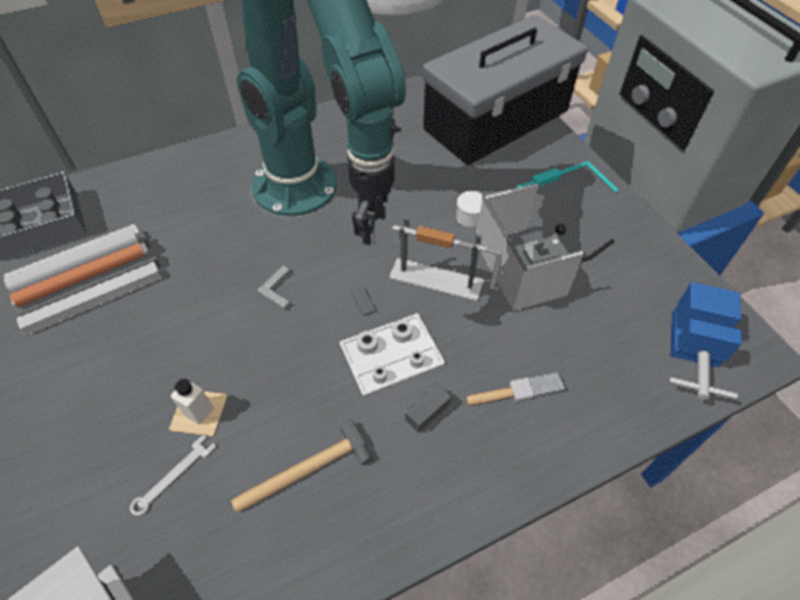

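```bash
python3 - <<'E'
from h import *
s=cam("scene");t=cam("top")
np.save("s.npy",s,allow_pickle=True);np.save("t.npy",t,allow_pickle=True)
E
python3 m1.py 2>&1 | grep handle; python3 -c "
from h import *
ticket.hand_in(); print('done')"
```

```text
handle s c 0.4365 0.1767 size 78.0 34.2 ang 45.8 56
handle t c 0.434 0.1801 size 76.9 17.5 ang 43.8 32
the job is handed in; nothing more can be done
done
```

The job is done and handed in at about t = 55 s. No verdict came back.

**What I did:**
- **Bosses:** four were present. I stood the two large ones in the wide row and the two small ones in the narrow row.
- **Bottle:** it stands upright on the plywood plate.
- **Toggle:** I reached over the guard with the rod and pushed the toggle to its end stop, which showed as about 9 N on the wrist.
- **Rod:** it lies back in both forks of its cradle with the foot hanging down.

**One correction on the way:** a small boss was knocked about 30 mm along its row against the end wall during the run. I could not tell from the images whether it was still flat, so I gripped it and moved it back to mid-row before using the rod.

**Last checks from the camera images:**

| Item | Reading |
|---|---|
| Bosses | within about 3 mm of their rows' middle lines (limit 12 mm) |
| Bottle | upright, within about 2 mm of the plate centre |
| Toggle knob | at its "on" position, about 1.0 rad |
| Rod handle | within about 2 mm of where it lay at the start |
| Other tools | no visible movement in the last scene view |

**Where checks fell short:**
- The two cameras disagreed by 2–3 mm on some points, and by up to 8 mm on the bottle cap when I assumed its height; combining both views brought them together.
- The small bosses were last measured before the rod work; in the final measuring run the code did not pick them up. They show in place in the last scene picture.
- The final top-camera reading of the tray was partly blocked by the arm, so I did not use it.

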